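# Clamp the parts tin and pour the turned balls into it

### The job

Slide the jaw of the wooden holder forward until the wide tin is pinched firmly, but not crushed, between its two jaws. Then take the tall steel cup and pour all six wooden balls from it into the clamped tin, and stand the empty cup upright back on the bench, clear of the holder. Leave the tin clamped and do not disturb the other tools on the bench.

Things in the scene. Friction and masses are not known exactly. Their poses are not given: they have to be found in the camera images.
- holder: Holding fixture screwed to the bench: wooden bed 265 (x) by 136 (y) by 12 mm thick, running from 153 mm behind to 113 mm ahead of its origin. Origin on the bench, z up; its x axis is the direction in which the sliding jaw closes (x points from the sliding jaw to the fixed jaw).
- fixed_jaw: Dark steel fixed jaw at the +x end of the bed, 22 mm thick, 120 mm wide (y), top 58 mm above the bench. Origin at the foot of its inner face (on the bed, 12 mm above the bench); the face looks to the holder's -x. Axes as the holder's.
- sliding_jaw (a joint): Travel in m of the sliding jaw towards the fixed jaw: 0 fully open (150 mm between the faces), 0.06 fully closed (90 mm). It moves stiffly (about 3 N, and about 3 N more to push the tin along) and stays where left; a push of 10 to 15 N clamps the tin well. With the 110 mm tin pinched it stands near 0.040.
- jaw_face (a point): Centre of the sliding jaw's inner face, 35 mm above the bench; x along the closing direction, z up. The jaw is dark steel, 18 mm thick, 120 mm wide, top 58 mm above the bench; a foot 50 mm wide reaches from it towards the post, top 30 mm above the bench.
- jaw_post (a point): Centre of the top of the light wooden post that moves the sliding jaw, 115 mm above the bench: 16 mm (x) by 20 mm (y), free from 30 mm above the bench upwards, standing 55 mm behind the jaw's face. Pinch it across y (20 mm) and push along +x. Axes as the holder's.
- tin: Wide open round steel tin standing loose on the holder's bed between the jaws, outer diameter 110 mm, height 70 mm, wall 3 mm, floor 4 mm thick. Origin at the centre of its underside (12 mm above the bench), z up; rim 82 mm above the bench.
- cup: Tall open steel cup standing on the bench, 95 mm high, outer diameter 64 mm at the foot and 70 mm at the rim, wall 3 mm, floor 5 mm; mass about 0.2 kg plus the balls. Origin at the centre of its underside, z up through the mouth.
- ball0: Turned wooden ball, 25 mm in diameter, 12 g; one of six alike, at first in the cup. Origin at its centre.
- ball1: Turned wooden ball, 25 mm in diameter, 12 g; one of six alike, at first in the cup. Origin at its centre.
- ball2: Turned wooden ball, 25 mm in diameter, 12 g; one of six alike, at first in the cup. Origin at its centre.
- ball3: Turned wooden ball, 25 mm in diameter, 12 g; one of six alike, at first in the cup. Origin at its centre.
- ball4: Turned wooden ball, 25 mm in diameter, 12 g; one of six alike, at first in the cup. Origin at its centre.
- ball5: Turned wooden ball, 25 mm in diameter, 12 g; one of six alike, at first in the cup. Origin at its centre.
- mallet: Hammer lying between the holder and the cup, about 210 mm long; bystander. Origin under it.
- spool: Wooden spool, 52 mm in diameter, 45 mm high, standing ahead of the hammer; bystander. Origin at the centre of its underside.
- brush: Brush about 190 mm long lying at the far side; bystander.
- gluepot: Amber jar with a black cap, 60 mm in diameter, 110 mm high, at the far side; bystander. Origin at the centre of its underside.
- driver: Screwdriver 200 mm long with a yellow handle lying on the left; bystander.
- crook: Curved wooden walking-stick handle, about 170 by 120 mm and 22 mm thick, lying on the right; bystander.
Not all that is in view belongs to the job. Leave any black or yellow look-alike of the tin alone. Leave any green look-alike of the cup alone.

How it is judged:
By the outcome, as a careful person would: the job done as asked, in the order asked, and still so for the second after the job is handed in, with the robot touching nothing.
It also fails if it takes over 72 s, if anything falls off the work surface, if the arm or the gripper's body presses on something with over 40 N, if the wrist force passes 120 N, or if a joint passes its speed limit or range.

### The arm

A 6-joint arm with a two-finger parallel gripper is mounted at the origin on the work surface. World frame = base frame: x ahead of the robot, y to its left, z up, the work surface at z = 0. Lengths are in m, angles in degrees, forces in N, time in s.
With the tool pointing down it reaches from about 0.35 to 0.875 m from the base axis. Payload 4.2 kg.
Tool frame: the origin (TCP) lies at the very end of the fingers, on their centre line; the grasp point (between the pads) lies r.pinch_z behind it (r.pinch_z is the distance from the TCP to the grasp point, in m); z points along the fingers, y is the direction in which the jaws open and shut (so a half turn about z gives the same grasp; the last joint's range is limited). The gripper opens to 87 mm and grips with 3 to 60 N. Pads are 19 mm wide; open, the fingers measure 117 mm over their backs; the gripper's body (75 mm by 190 mm) begins 51 mm behind the grasp point.
Start: joints at [-49.355, 22.042, 0.453, 0, -68.411, -14.817], TCP at [0.272, -0.563, 0.223] pointing down, gripper open.
Joint ranges: [-179.83, 179.83], [-69.29, 118.12], [-61.27, 80.66], [-181.25, 117.63], [-171.15, -9.14], [-177.46, 177.46]. Speed limits (degrees/s): [159.86, 159.86, 180, 180, 180, 180].

### API

Orientations are given as a 3x3 rotation matrix whose columns are the frame's x, y, z axes.
In Python, from station import r gives the robot as it stands.
- The arm moves only by the tool drive_tool, never from a script. Its argument "series" is a list that holds one entry, the list of rows, each a list of 7 numbers: the shift along the world's x, y, z normalised to -1 to 1, where 1 is 150 mm, then the turn, a rotation vector about the world's x, y, z normalised to -1 to 1, where 1 is pi/2 rad, then the closure in counts, from 0 (fully open) to 255 (shut). In form: [[[dx, dy, dz, ax, ay, az, fingers], ...]]. A call has exactly 10 rows; each row is the pose to reach, as a shift and turn from the pose commanded when the call began; what a row does not reach only later rows make up. A row lasts 1/10 s, in which the tool goes at most 50 mm and 8.59 degrees, less where a joint would pass 70% of its speed; a pose out of reach is approached as far as the arm can. A call with a number of a shift or a turn outside -1 to 1 is refused whole. A call with a gripper value outside its range is refused whole. The fingers move at their own pace and stop on an object; the grip force is fixed at half the most. Time passes only in rows, so rows that repeat a pose let the fingers close, or fill a call up. It gives the time, the measured TCP pose, the force and the opening at its end, in the units of the state.
- r.sense(): the state, without advancing time (a new reading comes with each control period).
- r.capture(name): name is "scene" or "side" or "wrist"; returns the picture (480x640x3 uint8, red, green, blue); there is no depth.
- r.camera_info(name): a dict with "K" (3x3 intrinsics, pixels), "xyz" and "rotation" of the camera in the world; the wrist camera has in their place "hand_eye" (4x4, takes a point from camera to tool coordinates, whose origin is the TCP and whose axes are the flange's). Camera axes: x right, y down, z forward; pixel columns grow to the right and rows downward; lengths in m; the calibration is good to about 2 mm. The wrist camera is an equidistant fisheye: a pixel r from the principal point sees the ray r / f radians off the axis. A picture is of the moment at which its call begins: read the wrist's pose just before it. camera_info takes no time and is no camera call.
- r.finish_job(): hands the job in, once; it reports no verdict.
Trained networks look in the newest picture that a camera, given by its name, has taken for a name from the list of things; names that differ only in an ending like _2 or _b are one class to them, and where a whole thing is asked for, a point or a joint stands for the part that bears it (a point fixed in the world has none). Each returns a list of dicts, best first, with "confidence" (0 to 1); they miss things now and then, are a little off and sometimes report something else, mostly with a low value. They report only what shows in the picture. A call takes as long as a camera call. They do not tell look-alikes from the thing itself.
- r.silhouettes(camera, query): "pixels" (480x640 bool, what is visible of it) and "rect" ([left, top, right, bottom] in pixels, round what is visible of it).
The state is a dict: "time_s": time; "joints": joint angles; "joint_velocities": joint speeds; "effort": joint torques, N m; "tcp_pos": TCP position; "ee_rot": TCP orientation; "wrist_force": force on the tool from outside, world axes, zero at the start; "moment": the same for the moment, N m; "gripper_width": opening from 0.0 (shut) to 1.0 (fully open).
Only numpy, scipy, OpenCV 4.12 (cv2) and the standard library are available. Lean on these libraries where they do the work, as an engineer would, in place of code of your own. Each camera call takes 0.05 s, during which the arm holds its last target.

## Working session

There is one attempt and no reset: what is moved stays moved. The work goes in short steps, Python scripts to look and compute and a tool call to move; the robot and the scene stay as the last step left them, time stands still between calls to the robot, and variables do not carry over. Pictures are saved under pics/ and viewed, and the job is handed in when it is done.

Besides the shell and the picture viewer there is one more tool, called as name(argument=value, ...), one argument or row to a line, values as JSON. drive_tool: Moves the arm, as the interface text tells. Scaled input: -1 to 1 covers 150 mm each way for a shift and pi/2 rad each way for a turn. Its arguments: {"type":"object","properties":{"series":{"type":"array"}},"required":["series"]}

```bash
mkdir -p pics; ls; python3 - <<'E'
from station import r
import cv2
print(r.sense()); print(r.pinch_z)
for n in ("scene","side","wrist"):
    im=r.capture(n); cv2.imwrite(f"pics/{n}0.png",im[:,:,::-1]); print(n,r.camera_info(n))
E
```

```text
pics
{'time_s': 0.0, 'joints': array([-4.93535831e+01,  2.20918384e+01,  3.81454068e-01, -2.90840534e-02,
       -6.84103506e+01, -1.48176240e+01]), 'joint_velocities': array([0.01863487, 0.04323156, 0.03090265, 0.03571023, 0.02556684,
       0.13021499]), 'effort': array([ 8.76467620e-04, -3.90661776e+01,  1.87407678e+01,  4.21988860e+00,
        1.10433871e-02, -1.80424095e-04]), 'tcp_pos': array([ 0.27207914, -0.56201999,  0.22145944]), 'ee_rot': array([[-9.00181476e-01, -4.35513813e-01, -1.01446455e-03],
       [-4.35514987e-01,  9.00179461e-01,  1.90626248e-03],
       [ 8.29965074e-05,  2.15779669e-03, -9.99997669e-01]]), 'wrist_force': array([-0.82170109, -0.3086204 , -1.01039382]), 'moment': array([-0.00130101,  0.05101404,  0.01700886]), 'gripper_width': 0.9949695013450026}
0.0187
scene {'K': array([[539.73627196,   0.        , 319.39868405],
       [  0.        , 539.73627196, 234.88110608],
       [  0.        ,   0.        ,   1.        ]]), 'xyz': array([0.98840829, 0.72142211, 1.25972068]), 'rotation': array([[-0.85882156,  0.40474751, -0.3140143 ],
       [ 0.5121538 ,
[... 274 characters left out ...]
03395 , 1.26208267]), 'rotation': array([[-0.99396621, -0.08554576,  0.06865205],
       [-0.10931928,  0.72141779, -0.68381699],
       [ 0.00897083, -0.68719597, -0.7264167 ]])}
wrist {'K': array([[371.64829954,   0.        , 320.5725595 ],
       [  0.        , 371.64829954, 232.63251539],
       [  0.        ,   0.        ,   1.        ]]), 'hand_eye': array([[-2.09499305e-04, -9.60268543e-01, -2.79077554e-01,
         7.61174795e-02],
       [ 9.99999947e-01, -1.32149381e-04, -2.95976510e-04,
         5.18993817e-04],
       [ 2.47337006e-04, -2.79077601e-01,  9.60268520e-01,
        -1.62143065e-01],
       [ 0.00000000e+00,  0.00000000e+00,  0.00000000e+00,
         1.00000000e+00]])}
```

View pics/scene0.png

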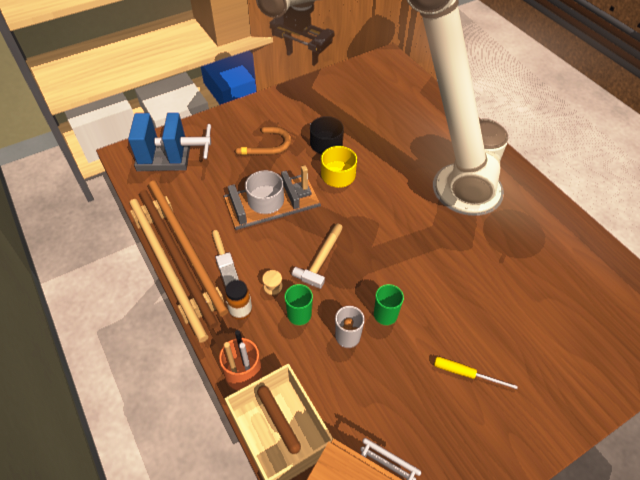

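View pics/side0.png

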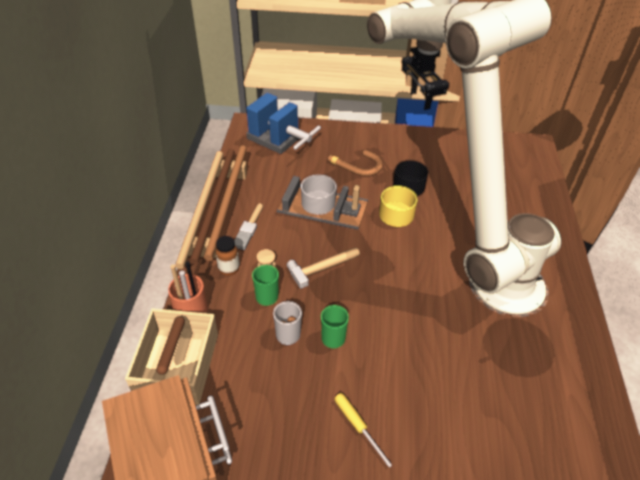

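View pics/wrist0.png

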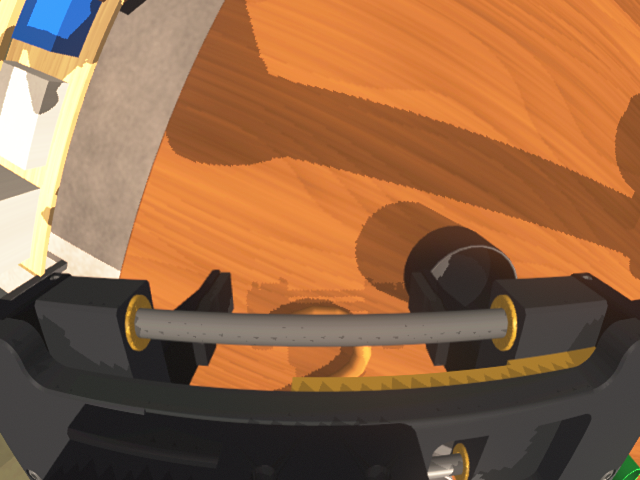

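```bash
python3 - <<'E'
from station import r
import cv2,numpy as np
ims={n:r.capture(n)[:,:,::-1].copy() for n in ("scene","side")}
out={}
for n in ims:
    for q in ("tin","cup","jaw_post","fixed_jaw","sliding_jaw","holder","jaw_face"):
        for k,d in enumerate(r.silhouettes(n,q)):
            print(n,q,k,round(d["confidence"],2),np.round(d["rect"]).astype(int),d["pixels"].sum())
            out[f"{n}_{q}_{k}"]=d["pixels"]
np.savez("masks.npz",**out)
for n in ims: np.save(f"im_{n}.npy",ims[n])
a=cv2.resize(ims["scene"][130:240,210:370],None,fx=5,fy=5,interpolation=cv2.INTER_CUBIC);cv2.imwrite("pics/c1.png",a)
a=cv2.resize(ims["side"][150:240,260:430],None,fx=4.5,fy=4.5,interpolation=cv2.INTER_CUBIC);cv2.imwrite("pics/c2.png",a)
a=cv2.resize(ims["scene"][265:365,270:420],None,fx=5,fy=5,interpolation=cv2.INTER_CUBIC);cv2.imwrite("pics/c3.png",a)
E
```

```text
scene tin 0 0.97 [317 142 356 191] 1241
scene tin 1 0.95 [245 170 284 213] 1387
scene tin 2 0.65 [310 115 346 155] 1077
scene cup 0 0.9 [335 306 366 347] 812
scene cup 1 0.89 [372 283 404 324] 967
scene cup 2 0.79 [286 285 314 325] 976
scene fixed_jaw 0 0.84 [228 185 245 224] 315
scene sliding_jaw 0 0.84 [281 163 309 206] 601
scene sliding_jaw 1 0.64 [266 270 283 291] 400
scene holder 0 0.7 [222 165 324 232] 2438
scene holder 1 0.55 [281 167 312 208] 697
scene jaw_face 0 0.74 [283 164 311 210] 685
side tin 0 0.83 [381 188 418 228] 1254
side tin 1 0.65 [304 176 334 216] 1205
side tin 2 0.62 [392 158 426 199] 954
side cup 0 0.71 [322 307 348 352] 984
side cup 1 0.66 [255 263 280 307] 908
side cup 2 0.65 [335 393 389 469] 615
side jaw_post 0 0.62 [333 187 362 224] 629
side fixed_jaw 0 0.84 [280 177 298 213] 341
side holder 0 0.8 [274 176 368 228] 1940
side jaw_face 0 0.96 [334 189 359 222] 618
```

View pics/c1.png

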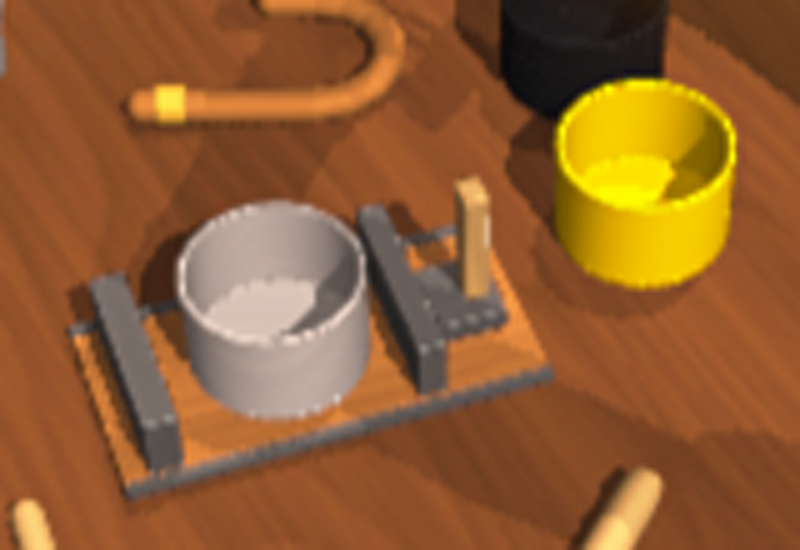

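View pics/c2.png

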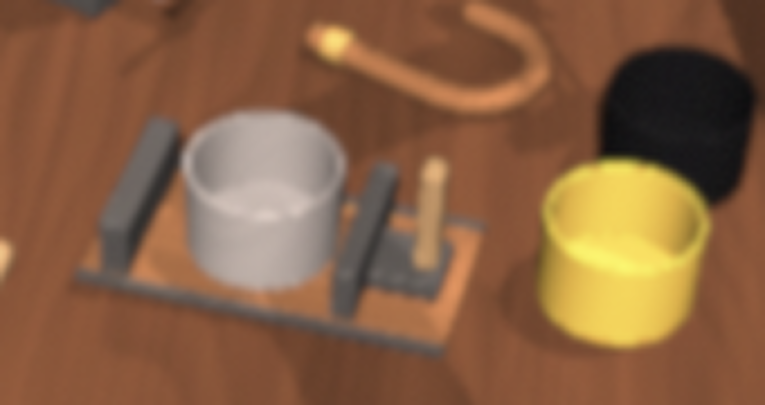

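View pics/c3.png

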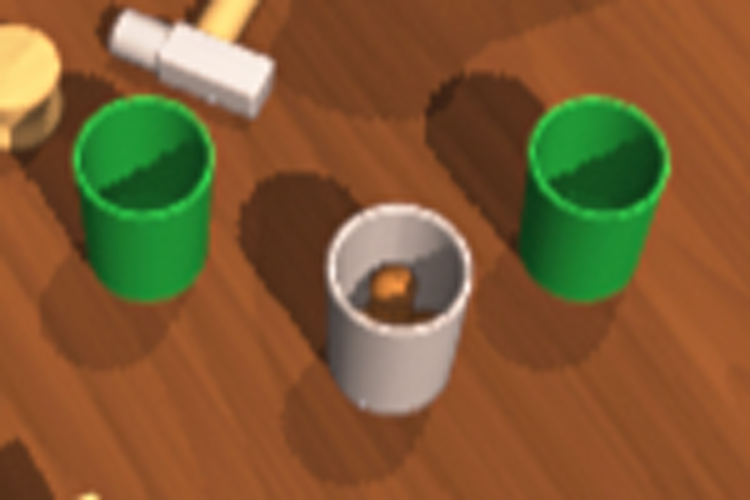

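```bash
cat > h.py <<'E'
import numpy as np,cv2
from scipy.optimize import least_squares
from station import r
def proj(cam,P):
    i=r.camera_info(cam);c=(np.atleast_2d(P)-i["xyz"])@i["rotation"]
    return np.c_[c[:,0]/c[:,2],c[:,1]/c[:,2]]*i["K"][0,0]+i["K"][:2,2]
def circ(R,z,n=60):
    a=np.linspace(0,2*np.pi,n,endpoint=False);return np.c_[R*np.cos(a),R*np.sin(a),np.full(n,z)]
def rect(cam,P):
    p=proj(cam,P);return np.r_[p.min(0),p.max(0)]
E
python3 - <<'E'
from h import *
f=lambda ox,oy,s,L:[(a,b,c,(u+.5)/s-.5+ox,(v+.5)/s-.5+oy) for a,b,c,u,v in L]
# a: (kind,dx)
H=lambda x:(0,x);F=lambda x:(1,x);S=lambda x:(2,x)
sc=f(210,130,5,[(H(.113),.068,0,130,497),(H(.113),.068,.012,127,485),(H(-.153),.068,.012,548,370),(H(-.153),.068,0,552,380),(H(.113),-.068,.012,70,330),
(F(.022),-.06,.058,90,283),(F(0),-.06,.058,122,274),(F(.022),.06,.058,146,425),(F(0),.06,.058,180,413),
(S(0),-.06,.058,358,212),(S(-.018),-.06,.058,384,206),(S(0),.06,.058,420,355),(S(-.018),.06,.058,446,345),(S(-.055),0,.115,470,185)])
si=f(260,150,4.5,[(H(.113),.068,0,80,280),(H(.113),.068,.012,83,270),(H(-.153),.068,0,440,352),(H(-.153),.068,.012,440,343),(H(-.153),-.068,.012,484,222),
(F(.022),-.06,.058,153,120),(F(0),-.06,.058,180,124),(F(.022),.06,.058,103,222),(F(0),.06,.058,128,230),
(S(-.018),-.06,.058,398,170),(S(0),.06,.058,337,268),(S(-.018),.06,.058,360,273),(S(-.055),0,.115,434,165)])
def pts(p,L):
    x,y,t,xf,xs=p;o=[0,xf,xs];Q=[]
    for a,b,c,_,_ in L:
        X=o[a[0]]+a[1];Q.append([x+X*np.cos(t)-b*np.sin(t),y+X*np.sin(t)+b*np.cos(t),c])
    return np.array(Q)
def res(p,sel=(0,1)):
    o=[]
    for k,(cam,L) in enumerate((("scene",sc),("side",si))):
        if k in sel:o.append((proj(cam,pts(p,L))-np.array([l[3:] for l in L])).ravel())
    return np.concatenate(o)
for sel in ((0,1),(0,),(1,)):
    s=least_squares(res,[.6,-.1,0,.085,-.065],args=(sel,),loss="soft_l1",x_scale=[.01,.01,.1,.01,.01])
    print(sel,s.x,"yaw",np.degrees(s.x[2]),"gap",s.x[3]-s.x[4])
    if sel==(0,1):
        print(np.round(res(s.x).reshape(-1,2),1).tolist())
        x,y,t,xf,xs=s.x;X=xs-.055;print("post",x+X*np.cos(t),y+X*np.sin(t))
m=np.load("masks.npz")
# tin/cup fit from rects
def solid(kind,x,y):
    if kind=="tin":P=np.r_[circ(.055,.012),circ(.055,.082)]
    else:P=np.r_[circ(.032,0),circ(.035,.095)]
    return P+[x,y,0]
def mrect(mk):
    v,u=np.nonzero(mk);return np.array([u.min(),v.min(),u.max(),v.max()])
def fit(kind,obs,x0):
    g=lambda p:np.concatenate([rect(c,solid(kind,*p))-o for c,o in obs])
    s=least_squares(g,x0,loss="soft_l1",x_scale=.01);print(kind,s.x,np.round(g(s.x),1));return s.x
t=[("scene",mrect(m["scene_tin_1"])),("side",mrect(m["side_tin_1"]))]
for o in (t,t[:1],t[1:]):fit("tin",o,[.6,-.1])
c=[("scene",mrect(m["scene_cup_0"]))]
p=fit("cup",c,[.6,.3]);print(rect("side",solid("cup",*p)))
# side mask by colour: crop rect of cup by eye
E
```

```text
(0, 1) [ 0.57638422 -0.26150794 -0.1715306   0.07311358 -0.07093883] yaw -9.827979539497248 gap 0.1440524093120963
[[0.0, 2.3], [0.1, 2.2], [1.4, 0.6], [0.6, 1.2], [-0.6, -0.1], [-0.1, -0.5], [0.7, -0.6], [-0.2, 0.6], [0.5, 0.9], [-0.7, -0.5], [-0.2, -0.8], [0.0, -0.9], [0.6, -0.6], [0.5, 0.6], [-1.2, 0.5], [-2.0, -0.0], [0.4, 1.6], [0.6, 0.8], [0.4, -0.9], [-0.2, -2.0], [0.3, -1.6], [-0.7, -0.7], [0.4, -1.1], [0.4, -2.3], [-1.1, -0.4], [-0.5, -0.3], [0.5, -0.6]]
post 0.45229357956133376 -0.24001134974377414
(0,) [ 0.57578285 -0.26259731 -0.17587056  0.07385021 -0.07018499] yaw -10.07664097255377 gap 0.1440352007032849
(1,) [ 0.576801   -0.25939911 -0.16434011  0.07163995 -0.07188222] yaw -9.415994913928882 gap 0.14352217219945523
tin [ 0.57132005 -0.26741908] [-0.7  0.4  1.   1.8 -0.2 -1.5  1.  -0.7]
tin [ 0.56960678 -0.27176166] [-0.8 -0.7  0.8  0.6]
tin [ 0.57200441 -0.26233626] [-0.6 -0.5  0.6  0.4]
cup [0.59520547 0.23218215] [-0.5 -1.6  0.5  1.4]
[274.21460889 299.46859182 302.07747966 342.46451092]
```

```bash
python3 - <<'E'
from h import *
m=np.load("masks.npz")
def mrect(mk):
    v,u=np.nonzero(mk);return np.array([u.min(),v.min(),u.max(),v.max()])
def solid(k,x,y):
    P=np.r_[circ(.055,.0),circ(.055,.07)] if k=="tin" else np.r_[circ(.032,0),circ(.035,.095)]
    return P+[x,y,0]
def fit(kind,obs,x0):
    g=lambda p:np.concatenate([rect(c,solid(kind,*p))-o for c,o in obs])
    s=least_squares(g,x0,loss="soft_l1",x_scale=.01);print(kind,s.x.round(3),np.round(g(s.x),1))
fit("tin",[("scene",mrect(m["scene_tin_0"])),("side",mrect(m["side_tin_0"]))],[.5,-.2])
fit("tin",[("scene",mrect(m["scene_tin_2"])),("side",mrect(m["side_tin_2"]))],[.5,-.2])
fit("cup",[("scene",mrect(m["scene_cup_1"])),("side",mrect(m["side_cup_0"]))],[.5,.2])
fit("cup",[("scene",mrect(m["scene_cup_2"])),("side",mrect(m["side_cup_1"]))],[.5,.2])
# grey cup in side by colour
im=np.load("im_side.npy").astype(int)
sat=im.max(2)-im.min(2)
mk=np.zeros((480,640),bool);mk[296:350,265:312]=((sat<45)&(im.max(2)>70))[296:350,265:312]
n,l,st,_=cv2.connectedComponentsWithStats(mk.astype(np.uint8));i=1+st[1:,4].argmax();print(st[i])
rc=mrect(l==i)
fit("cup",[("scene",mrect(m["scene_cup_0"])),("side",rc)],[.6,.2])
fit("cup",[("side",rc)],[.6,.2])
def ray(cam,u,v,z=0.02):
    i=r.camera_info(cam);d=i["rotation"]@np.array([(u-i["K"][0,2])/i["K"][0,0],(v-i["K"][1,2])/i["K"][0,0],1])
    return (i["xyz"]+d*(z-i["xyz"][2])/d[2]).round(3)
for nm,u,v,z in (("mallet handle end",338,229,.02),("mallet head L",296,275,.02),("head R",324,283,.02),("spool",272,275,.045),("gluepot",236,290,.11),("brush",220,245,.02),("crook tip",240,151,.02),("crook",290,140,.02)):print(nm,ray("scene",u,v,z))
E
```

```text
tin [ 0.321 -0.256] [ 0.4  0.   0.4  1.2 -0.5 -1.1  0.2 -0.9]
tin [ 0.278 -0.398] [-0.4  0.2  0.5  1.2 -0.3 -2.1  0.9 -0.2]
cup [0.478 0.234] [-0.4  0.3  1.1  1.7 -0.6 -1.7  1.5 -0.6]
cup [0.674 0.119] [ 0.5  0.2 -0.3  1.6 -0.3 -1.6  1.2 -0.3]
[ 273  300   31   46 1078]
cup [0.596 0.235] [-0.2 -0.7  0.9  2.3  0.8  0.2 -1.3 -1.8]
cup [0.595 0.237] [ 1.   1.  -1.  -0.9]
mallet handle end [ 0.445 -0.057  0.02 ]
mallet head L [0.627 0.018 0.02 ]
head R [0.575 0.079 0.02 ]
spool [0.689 0.    0.045]
gluepot [0.802 0.033 0.11 ]
brush [ 0.763 -0.177  0.02 ]
crook tip [ 0.551 -0.487  0.02 ]
crook [ 0.386 -0.45   0.02 ]
```

drive_tool(
  series=[
    [[0.06,0.1,0,0,0,-0.04,0],[0.12,0.2,0,0,0,-0.08,0],[0.2,0.33,0,0,0,-0.13,0],[0.28,0.47,0,0,0,-0.18,0],[0.36,0.6,0,0,0,-0.23,0],[0.44,0.74,0,0,0,-0.28,0],[0.51,0.86,0,0,0,-0.33,0],[0.57,0.95,0,0,0,-0.37,0],[0.6,1,0,0,0,-0.396,0],[0.6,1,0,0,0,-0.396,0]],
  ],
)

```text
time_s: 1.95
tcp_pos: [0.3629, -0.4118, 0.2228]
ee_rot: [[-0.986, 0.169, 0.0], [0.169, 0.986, -0.0], [-0.0, -0.0, -1.0]]
wrist_force: [0.4, 0.9, 0.9]
gripper_width: 1.0
```

drive_tool(
  series=[
    [[0.06,0.1,0,0,0,0,0],[0.12,0.2,0,0,0,0,0],[0.2,0.33,0,0,0,0,0],[0.28,0.47,0,0,0,0,0],[0.36,0.6,0,0,0,0,0],[0.44,0.74,0,0,0,0,0],[0.51,0.86,0,0,0,0,0],[0.57,0.95,0,0,0,0,0],[0.6,1,0,0,0,0,0],[0.6,1,0,0,0,0,0]],
  ],
)

```text
time_s: 2.95
tcp_pos: [0.4527, -0.2623, 0.2226]
ee_rot: [[-0.986, 0.169, 0.0], [0.169, 0.986, -0.0], [-0.0, -0.0, -1.0]]
wrist_force: [-0.0, -0.3, 1.0]
gripper_width: 0.997
```

```bash
python3 - <<'E'
from h import *
s=r.sense();print(s["joints"].round(3).tolist(),s["tcp_pos"].round(4).tolist())
im=r.capture("wrist")
for q in ("jaw_post","tin"):
    for d in r.silhouettes("wrist",q):
        v,u=np.nonzero(d["pixels"]);print(q,round(d["confidence"],2),np.round(d["rect"]),u.mean(),v.mean())
# project predicted points
i=r.camera_info("wrist");T=i["hand_eye"];R=s["ee_rot"];f=i["K"][0,0];c0=i["K"][:2,2]
def wp(P):
    t=R.T@(np.array(P)-s["tcp_pos"]);c=T[:3,:3].T@(t-T[:3,3]);a=np.arctan2(np.hypot(c[0],c[1]),c[2]);return c0+f*a*c[:2]/np.hypot(c[0],c[1])
o=im[:,:,::-1].copy()
ct,st=np.cos(-.1715),np.sin(-.1715)
for a in(-.008,.008):
    for b in(-.01,.01):
        p=wp([.4523+a*ct-b*st,-.240+a*st+b*ct,.115]);print(p.round(1));cv2.circle(o,tuple(int(round(x)) for x in p),2,(255,0,0),-1)
for p in circ(.055,.082)+[.5713,-.2674,0]:cv2.circle(o,tuple(int(round(x)) for x in wp(p)),1,(0,255,0),-1)
cv2.imwrite("pics/w1.png",o);cv2.imwrite("pics/w1c.png",cv2.resize(o[100:360,200:460],None,fx=2.3,fy=2.3))
E
```

```text
[-12.305, 12.111, -13.735, 0.005, -64.146, -87.421] [0.4527, -0.2623, 0.2226]
jaw_post 0.61 [283. 188. 409. 267.] 345.76591242064137 234.36187530522545
tin 0.84 [239.   0. 368. 126.] 304.6773430104134 64.4876932786368
tin 0.78 [ 95.   0. 223. 118.] 157.5894709317528 62.64351085156454
tin 0.67 [284. 265. 395. 376.] 336.3155773106824 319.09631442556866
tin 0.5 [288. 363. 391. 393.] 341.1197411003236 372.2653721682848
[335.8 214.5]
[362.4 214.6]
[335.5 235. ]
[361.8 235.1]
```

View pics/w1.png

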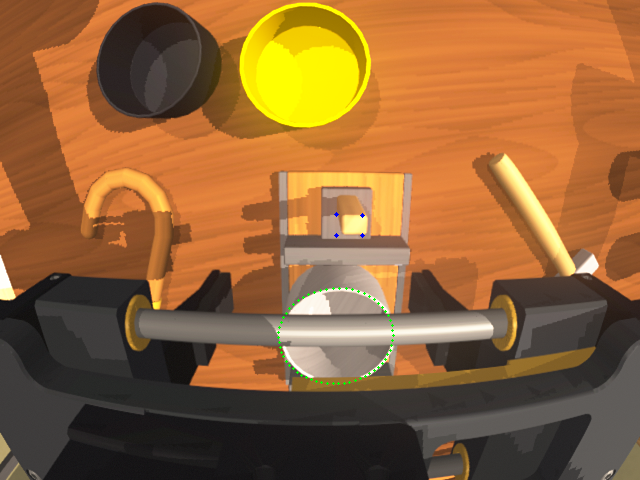

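```bash
python3 - <<'E'
import cv2
o=cv2.imread("pics/w1.png");cv2.imwrite("pics/w1d.png",cv2.resize(o[165:285,270:430],None,fx=5,fy=5,interpolation=cv2.INTER_CUBIC))
E
```

```text
(no output)
```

View pics/w1d.png

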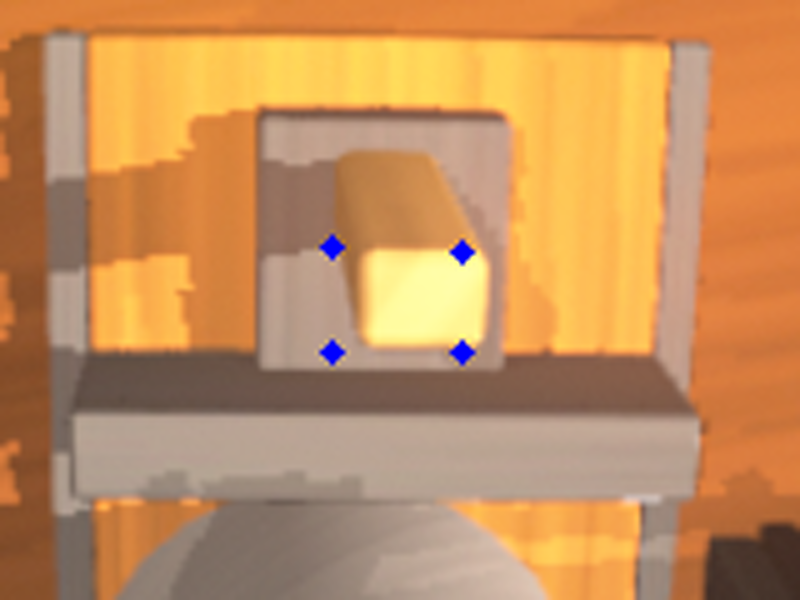

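drive_tool(
  series=[
    [[0,0.09,0,0,0,0,0],[0,0.173,-0.06,0,0,0,0],[0,0.173,-0.18,0,0,0,0],[0,0.173,-0.34,0,0,0,0],[0,0.173,-0.52,0,0,0,0],[0,0.173,-0.7,0,0,0,0],[0,0.173,-0.84,0,0,0,0],[0,0.173,-0.94,0,0,0,0],[0,0.173,-1,0,0,0,120],[0,0.173,-1,0,0,0,255]],
  ],
)

```text
time_s: 4.1
tcp_pos: [0.4513, -0.236, 0.0713]
ee_rot: [[-0.985, 0.17, -0.003], [0.17, 0.985, 0.001], [0.003, 0.0, -1.0]]
wrist_force: [-0.1, -0.0, -0.1]
gripper_width: 0.898
```

```bash
python3 - <<'E'
from h import *
s=r.sense();print(s["joints"].round(3).tolist(),s["tcp_pos"].round(4).tolist(),s["wrist_force"],s["gripper_width"])
E
```

```text
[-9.324, 20.714, -26.836, -0.014, -42.625, -90.465] [0.4513, -0.236, 0.0713] [-0.07227055 -0.04746242 -0.13493176] 0.8980385379195195
```

drive_tool(
  series=[
    [[0,0,0,0,0,0,255],[0,0,0,0,0,0,255],[0,0,0,0,0,0,255],[0,0,0,0,0,0,255],[0.02,-0.003,0,0,0,0,255],[0.05,-0.009,0,0,0,0,255],[0.08,-0.014,0,0,0,0,255],[0.11,-0.019,0,0,0,0,255],[0.135,-0.023,0,0,0,0,255],[0.15,-0.026,0,0,0,0,255]],
  ],
)

```text
time_s: 5.1
tcp_pos: [0.4745, -0.2406, 0.0726]
ee_rot: [[-0.985, 0.171, -0.001], [0.171, 0.985, 0.0], [0.001, -0.0, -1.0]]
wrist_force: [-3.4, -1.2, 3.8]
gripper_width: 0.225
```

```bash
python3 - <<'E'
from h import *
s=r.sense();print(s["joints"].round(3).tolist(),s["tcp_pos"].round(4).tolist(),s["wrist_force"],s["moment"],s["gripper_width"])
o=r.capture("side")[:,:,::-1];cv2.imwrite("pics/s1.png",cv2.resize(o[140:240,260:420],None,fx=5,fy=5,interpolation=cv2.INTER_CUBIC))
E
```

```text
[-9.404, 22.403, -23.68, 0.009, -43.994, -90.425] [0.4745, -0.2406, 0.0726] [-3.38212042 -1.19463263  3.81223727] [ 0.00948226  0.87898879 -0.0095368 ] 0.22466490368569683
```

View pics/s1.png

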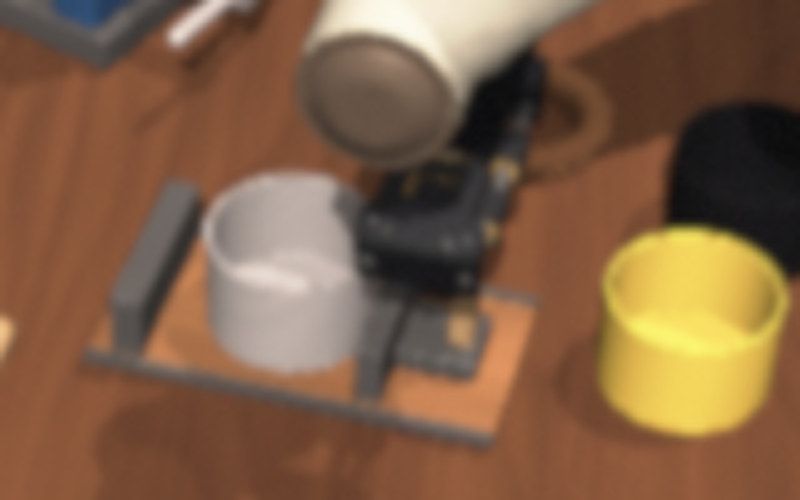

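drive_tool(
  series=[
    [[0.01,-0.002,0,0,0,0,255],[0.02,-0.003,0,0,0,0,255],[0.03,-0.005,0,0,0,0,255],[0.036,-0.006,0,0,0,0,255],[0.042,-0.007,0,0,0,0,255],[0.048,-0.008,0,0,0,0,255],[0.053,-0.009,0,0,0,0,255],[0.053,-0.009,0,0,0,0,255],[0.053,-0.009,0,0,0,0,255],[0.053,-0.009,0,0,0,0,255]],
  ],
)

```text
time_s: 6.15
tcp_pos: [0.4823, -0.242, 0.0726]
ee_rot: [[-0.985, 0.17, -0.001], [0.17, 0.985, -0.0], [0.001, -0.0, -1.0]]
wrist_force: [-5.5, -1.8, 4.7]
gripper_width: 0.222
```

```bash
python3 - <<'E'
from h import *
s=r.sense();print(s["joints"].round(3).tolist(),s["tcp_pos"].round(4).tolist(),s["wrist_force"],s["moment"],s["gripper_width"])
for c in("side","scene"):
    o=r.capture(c)[:,:,::-1]
    a=o[140:240,260:420] if c=="side" else o[135:235,215:375]
    cv2.imwrite(f"pics/{c}2.png",cv2.resize(a,None,fx=5,fy=5,interpolation=cv2.INTER_CUBIC))
E
```

```text
[-9.409, 22.998, -22.644, 0.016, -44.403, -90.417] [0.4823, -0.242, 0.0726] [-5.46814543 -1.83835855  4.73018878] [-0.46916863  1.3823918  -0.05394575] 0.22219211095335006
```

View pics/side2.png

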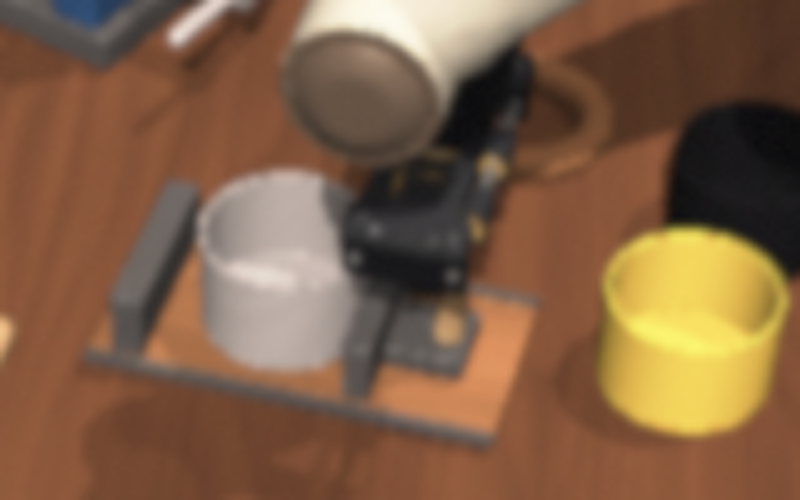

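View pics/scene2.png

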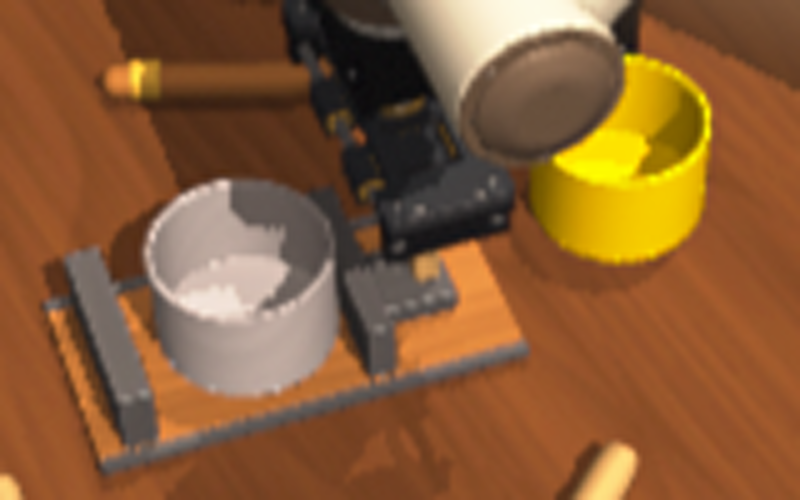

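drive_tool(
  series=[
    [[0.006,-0.001,0,0,0,0,255],[0.012,-0.002,0,0,0,0,255],[0.018,-0.003,0,0,0,0,255],[0.023,-0.004,0,0,0,0,255],[0.028,-0.005,0,0,0,0,255],[0.032,-0.0055,0,0,0,0,255],[0.035,-0.006,0,0,0,0,255],[0.037,-0.0065,0,0,0,0,255],[0.037,-0.0065,0,0,0,0,255],[0.037,-0.0065,0,0,0,0,255]],
  ],
)

```text
time_s: 7.25
tcp_pos: [0.4879, -0.243, 0.0726]
ee_rot: [[-0.985, 0.17, -0.001], [0.17, 0.985, -0.0], [0.001, -0.0, -1.0]]
wrist_force: [-4.9, -1.4, 5.2]
gripper_width: 0.221
```

```bash
cat > st.py <<'E'
from h import *
s=r.sense();print(s["joints"].round(3).tolist(),s["tcp_pos"].round(4).tolist(),s["wrist_force"],s["moment"],s["gripper_width"])
c=np.array([np.cos(-.1715),np.sin(-.1715)]);print("push",-s["wrist_force"][:2]@c,"travel",(s["tcp_pos"][:2]-[.4513,-.236])@c)
E
python3 st.py
```

```text
[-9.416, 23.438, -21.877, 0.019, -44.726, -90.414] [0.4879, -0.243, 0.0726] [-4.8921645  -1.40628448  5.18123256] [-0.51231278  1.3231411  -0.09032694] 0.22132591113268793
push 4.580398625480956 travel 0.037297870884932055
```

drive_tool(
  series=[
    [[0.002,0,0,0,0,0,255],[0.004,-0.001,0,0,0,0,255],[0.006,-0.001,0,0,0,0,255],[0.008,-0.001,0,0,0,0,255],[0.01,-0.002,0,0,0,0,255],[0.011,-0.002,0,0,0,0,255],[0.012,-0.002,0,0,0,0,255],[0.012,-0.002,0,0,0,0,255],[0.012,-0.002,0,0,0,0,255],[0.012,-0.002,0,0,0,0,255]],
  ],
)

```text
time_s: 8.25
tcp_pos: [0.4897, -0.2433, 0.0726]
ee_rot: [[-0.985, 0.17, -0.001], [0.17, 0.985, -0.0], [0.001, -0.0, -1.0]]
wrist_force: [-5.9, -2.4, 4.3]
gripper_width: 0.223
```

```bash
python3 st.py
```

```text
[-9.417, 23.575, -21.636, 0.019, -44.837, -90.411] [0.4897, -0.2433, 0.0726] [-5.86352108 -2.40160261  4.25330991] [-0.51829787  1.39479191 -0.07814866] 0.22304161590284005
push 5.367643767410958 travel 0.03904100499330348
```

drive_tool(
  series=[
    [[0.002,0,0,0,0,0,255],[0.004,-0.001,0,0,0,0,255],[0.006,-0.001,0,0,0,0,255],[0.007,-0.001,0,0,0,0,255],[0.008,-0.001,0,0,0,0,255],[0.009,-0.001,0,0,0,0,255],[0.01,-0.002,0,0,0,0,255],[0.01,-0.002,0,0,0,0,255],[0.01,-0.002,0,0,0,0,255],[0.01,-0.002,0,0,0,0,255]],
  ],
)

```text
time_s: 9.25
tcp_pos: [0.4912, -0.2436, 0.0726]
ee_rot: [[-0.985, 0.17, -0.001], [0.17, 0.985, -0.0], [0.001, -0.0, -1.0]]
wrist_force: [-4.6, -1.4, 5.2]
gripper_width: 0.219
```

```bash
python3 st.py
```

```text
[-9.422, 23.695, -21.425, 0.017, -44.925, -90.406] [0.4912, -0.2436, 0.0726] [-4.62990445 -1.36388266  5.15472724] [-0.47598399  1.40528607 -0.06162852] 0.21901619250040774
push 4.3292222742839135 travel 0.040600390610643564
```

```bash
python3 - <<'E'
from h import *
a=[]
for c in("side","scene"):
    o=r.capture(c)[:,:,::-1]
    b=o[165:225,270:350] if c=="side" else o[160:230,215:315]
    cv2.imwrite(f"pics/{c}3.png",cv2.resize(b,None,fx=8,fy=8,interpolation=cv2.INTER_CUBIC))
E
```

```text
(no output)
```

View pics/scene3.png

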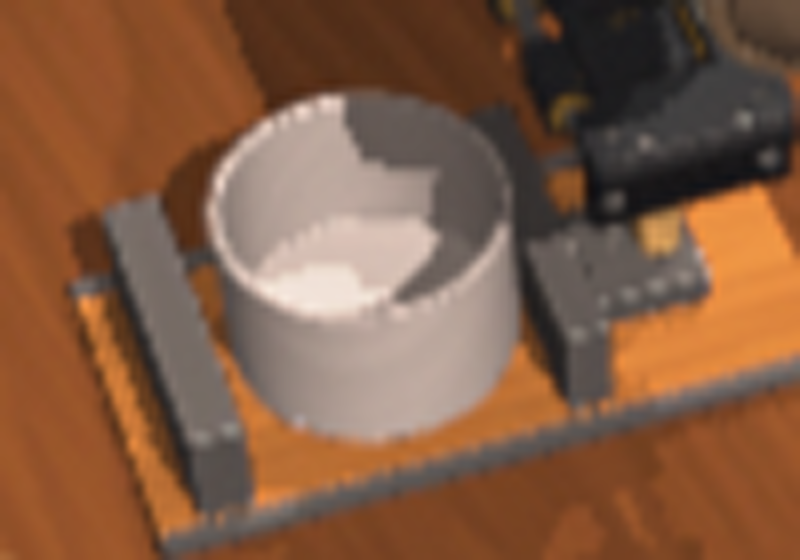

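View pics/side3.png

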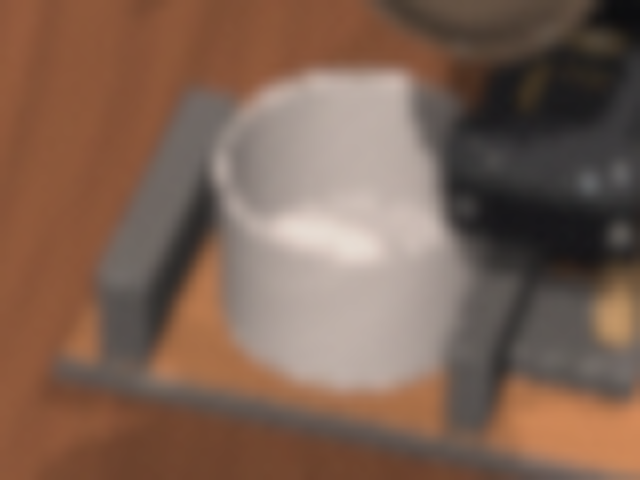

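drive_tool(
  series=[
    [[0.002,0,0,0,0,0,255],[0.004,-0.001,0,0,0,0,255],[0.006,-0.001,0,0,0,0,255],[0.008,-0.001,0,0,0,0,255],[0.01,-0.002,0,0,0,0,255],[0.012,-0.002,0,0,0,0,255],[0.013,-0.002,0,0,0,0,255],[0.014,-0.002,0,0,0,0,255],[0.014,-0.002,0,0,0,0,255],[0.014,-0.002,0,0,0,0,255]],
  ],
)

```text
time_s: 10.35
tcp_pos: [0.4933, -0.2439, 0.0726]
ee_rot: [[-0.985, 0.17, -0.001], [0.17, 0.985, -0.0], [0.001, -0.0, -1.0]]
wrist_force: [-5.1, -1.7, 4.6]
gripper_width: 0.222
```

```bash
python3 st.py
```

```text
[-9.421, 23.855, -21.139, 0.023, -45.05, -90.411] [0.4933, -0.2439, 0.0726] [-5.14371891 -1.66112272  4.63777353] [-0.53281109  1.38993313  0.00232965] 0.22181286592965044
push 4.784771865802323 travel 0.042712704948957965
```

drive_tool(
  series=[
    [[0.002,0,0,0,0,0,255],[0.004,-0.001,0,0,0,0,255],[0.006,-0.001,0,0,0,0,255],[0.008,-0.001,0,0,0,0,255],[0.01,-0.002,0,0,0,0,255],[0.012,-0.002,0,0,0,0,255],[0.013,-0.002,0,0,0,0,255],[0.014,-0.002,0,0,0,0,255],[0.014,-0.002,0,0,0,0,255],[0.014,-0.002,0,0,0,0,255]],
  ],
)

```text
time_s: 11.35
tcp_pos: [0.4953, -0.2443, 0.0726]
ee_rot: [[-0.985, 0.17, -0.001], [0.17, 0.985, -0.0], [0.001, -0.0, -1.0]]
wrist_force: [-4.5, -2.8, 4.2]
gripper_width: 0.224
```

```bash
python3 st.py; python3 - <<'E'
from h import *
o=r.capture("scene")[:,:,::-1];b=o[160:230,215:315]
cv2.imwrite("pics/scene4.png",cv2.resize(b,None,fx=8,fy=8,interpolation=cv2.INTER_CUBIC))
E
```

```text
[-9.422, 24.021, -20.856, 0.03, -45.176, -90.415] [0.4953, -0.2443, 0.0726] [-4.51376761 -2.76785989  4.19079541] [-0.63604502  1.38393192 -0.09354263] 0.22418967318257513
push 3.975185664626649 travel 0.044787347908908565
```

View pics/scene4.png

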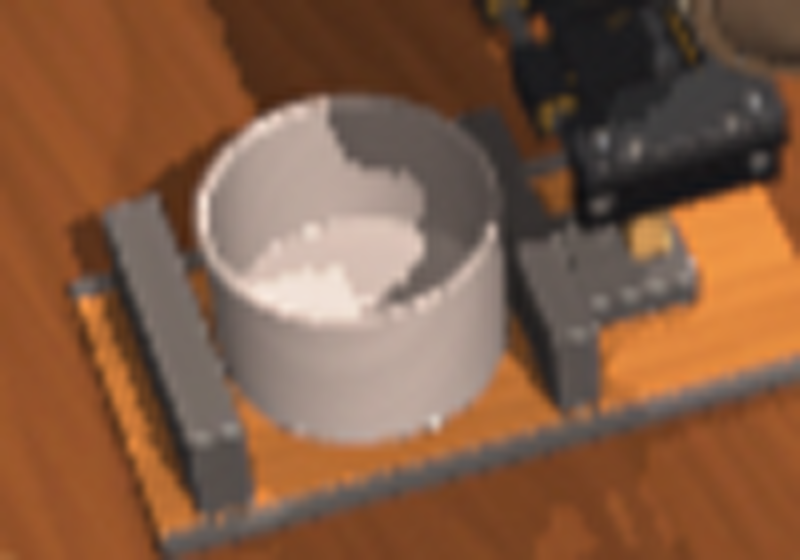

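drive_tool(
  series=[
    [[0.002,0,0,0,0,0,255],[0.004,-0.001,0,0,0,0,255],[0.006,-0.001,0,0,0,0,255],[0.008,-0.001,0,0,0,0,255],[0.009,-0.002,0,0,0,0,255],[0.01,-0.002,0,0,0,0,255],[0.011,-0.002,0,0,0,0,255],[0.012,-0.002,0,0,0,0,255],[0.012,-0.002,0,0,0,0,255],[0.012,-0.002,0,0,0,0,255]],
  ],
)

```text
time_s: 12.4
tcp_pos: [0.4971, -0.2446, 0.0726]
ee_rot: [[-0.985, 0.17, -0.001], [0.17, 0.985, -0.0], [0.001, -0.0, -1.0]]
wrist_force: [-4.1, -2.3, 4.9]
gripper_width: 0.222
```

```bash
python3 st.py
```

```text
[-9.424, 24.162, -20.607, 0.032, -45.285, -90.414] [0.4971, -0.2446, 0.0726] [-4.14951492 -2.30604505  4.88218569] [-0.6723224   1.38448359 -0.03625887] 0.2218004209405234
push 3.6950901774791296 travel 0.04661054967651726
```

```bash
python3 - <<'E'
from h import *
# refit tin rim: scene mask
for cam in("scene","side"):
    o=r.capture(cam);np.save(f"im2_{cam}.npy",o)
    for d in r.silhouettes(cam,"tin"):
        v,u=np.nonzero(d["pixels"]);print(cam,round(d["confidence"],2),u.min(),v.min(),u.max(),v.max())
        rc=np.array([u.min(),v.min(),u.max(),v.max()])
        if cam=="scene" and 230<u.mean()<290:
            g=lambda p:rect(cam,np.r_[circ(.055,.012),circ(.055,.082)]+[p[0],p[1],0])-rc
            s=least_squares(g,[.58,-.27],x_scale=.01);print(s.x,g(s.x))
# overlay of model at travel t
t=-.1715
for cam,(v0,v1,u0,u1) in (("scene",(150,235,215,325)),("side",(150,235,270,380))):
    o=np.load(f"im2_{cam}.npy")[:,:,::-1].copy();k=7
    b=cv2.resize(o[v0:v1,u0:u1],None,fx=k,fy=k,interpolation=cv2.INTER_CUBIC)
    def dr(P,col):
        q=((proj(cam,P)-[u0,v0]+.5)*k).astype(int);cv2.polylines(b,[q.reshape(-1,1,2)],True,col,1)
    def L(P):
        P=np.array(P);return np.c_[.5764+P[:,0]*np.cos(t)-P[:,1]*np.sin(t),-.2615+P[:,0]*np.sin(t)+P[:,1]*np.cos(t),P[:,2]]
    dr(L([[.113,.068,.012],[-.153,.068,.012],[-.153,-.068,.012],[.113,-.068,.012]]),(255,0,0))
    dr(L([[.075,.06,.058],[.097,.06,.058],[.097,-.06,.058],[.075,-.06,.058]]),(0,255,0))
    for x in(-.035,):dr(L([[x,.06,.058],[x-.018,.06,.058],[x-.018,-.06,.058],[x,-.06,.058]]),(0,255,255))
    cv2.imwrite(f"pics/ov_{cam}.png",b)
E
```

```text
scene 0.59 239 172 277 214
[ 0.58996248 -0.27437735] [-0.49553606 -0.79080703  0.51636445  0.7095141 ]
scene 0.56 332 131 343 145
side 0.95 379 187 416 226
side 0.81 393 160 427 195
side 0.64 295 174 327 212
```

View pics/ov_scene.png

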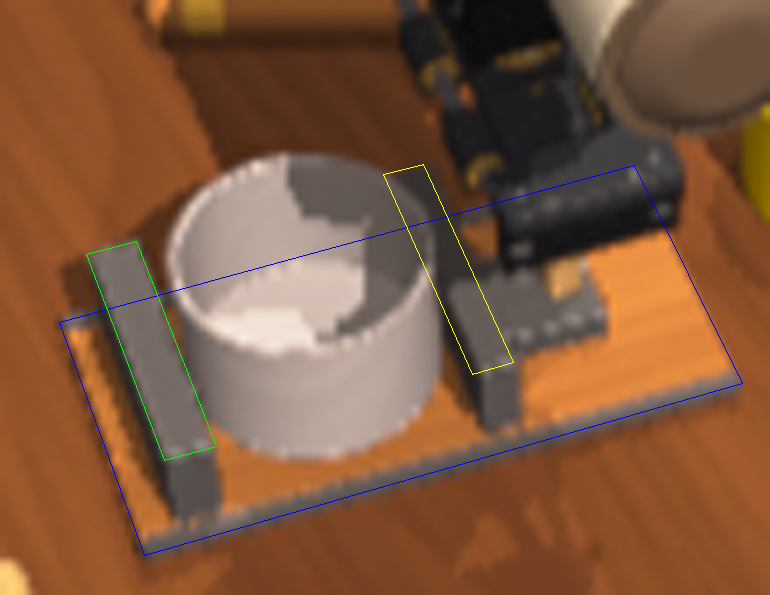

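View pics/ov_side.png

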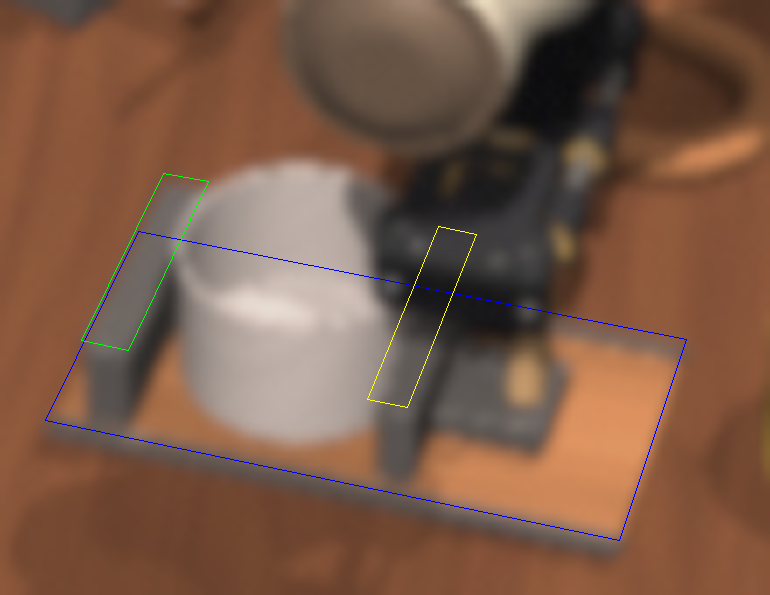

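drive_tool(
  series=[
    [[0.002,0,0,0,0,0,255],[0.004,-0.001,0,0,0,0,255],[0.006,-0.001,0,0,0,0,255],[0.008,-0.001,0,0,0,0,255],[0.009,-0.002,0,0,0,0,255],[0.01,-0.002,0,0,0,0,255],[0.011,-0.002,0,0,0,0,255],[0.012,-0.002,0,0,0,0,255],[0.012,-0.002,0,0,0,0,255],[0.012,-0.002,0,0,0,0,255]],
  ],
)

```text
time_s: 13.6
tcp_pos: [0.4989, -0.2449, 0.0726]
ee_rot: [[-0.985, 0.17, -0.001], [0.17, 0.985, -0.0], [0.001, -0.0, -1.0]]
wrist_force: [-4.2, -2.6, 4.5]
gripper_width: 0.227
```

```bash
python3 st.py
```

```text
[-9.425, 24.301, -20.358, 0.033, -45.392, -90.414] [0.4989, -0.2449, 0.0726] [-4.2172994  -2.55712059  4.45890024] [-0.6948385   1.36137781 -0.04131562] 0.22709862807742573
push 3.71903155897743 travel 0.048447807826161
```

drive_tool(
  series=[
    [[0.002,-0.001,0,0,0,0,255],[0.004,-0.001,0,0,0,0,255],[0.006,-0.002,0,0,0,0,255],[0.008,-0.002,0,0,0,0,255],[0.009,-0.003,0,0,0,0,255],[0.01,-0.003,0,0,0,0,255],[0.011,-0.003,0,0,0,0,255],[0.012,-0.003,0,0,0,0,255],[0.012,-0.003,0,0,0,0,255],[0.012,-0.003,0,0,0,0,255]],
  ],
)

```text
time_s: 14.6
tcp_pos: [0.5008, -0.2453, 0.0725]
ee_rot: [[-0.985, 0.17, -0.001], [0.17, 0.985, -0.0], [0.001, -0.0, -1.0]]
wrist_force: [-5.1, -1.0, 3.9]
gripper_width: 0.223
```

```bash
python3 st.py
```

```text
[-9.433, 24.448, -20.097, 0.022, -45.504, -90.396] [0.5008, -0.2453, 0.0725] [-5.08842824 -1.0095339   3.87697293] [-0.57640134  1.35221271  0.01626397] 0.22291145451862376
push 4.84149281227908 travel 0.05031594173109029
```

drive_tool(
  series=[
    [[0.002,-0.001,0,0,0,0,255],[0.004,-0.001,0,0,0,0,255],[0.006,-0.001,0,0,0,0,255],[0.008,-0.001,0,0,0,0,255],[0.009,-0.002,0,0,0,0,255],[0.01,-0.002,0,0,0,0,255],[0.011,-0.002,0,0,0,0,255],[0.012,-0.002,0,0,0,0,255],[0.012,-0.002,0,0,0,0,255],[0.012,-0.002,0,0,0,0,255]],
  ],
)

```text
time_s: 15.6
tcp_pos: [0.5011, -0.2454, 0.0726]
ee_rot: [[-0.985, 0.171, -0.004], [0.171, 0.985, 0.001], [0.004, -0.0, -1.0]]
wrist_force: [-8.4, -0.9, 6.3]
gripper_width: 0.218
```

```bash
python3 st.py; python3 - <<'E'
from h import *
for cam,(v0,v1,u0,u1) in (("scene",(160,230,215,325)),("side",(160,230,270,380))):
    o=r.capture(cam)[:,:,::-1]
    cv2.imwrite(f"pics/x_{cam}.png",cv2.resize(o[v0:v1,u0:u1],None,fx=7,fy=7,interpolation=cv2.INTER_CUBIC))
E
```

```text
[-9.441, 24.549, -19.913, 0.01, -45.761, -90.398] [0.5011, -0.2454, 0.0726] [-8.37369871 -0.94196641  6.28841786] [-0.33075445  2.08486782 -0.08699007] 0.2184588428155019
push 8.09009909305751 travel 0.05068223207630661
```

View pics/x_scene.png

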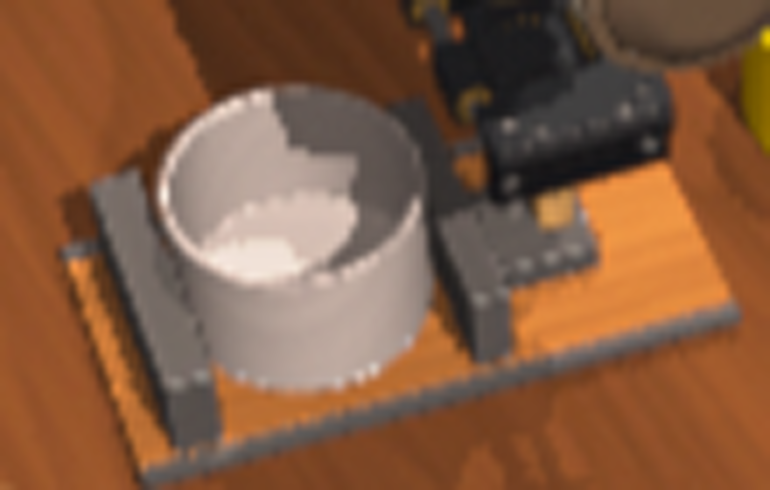

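View pics/x_side.png

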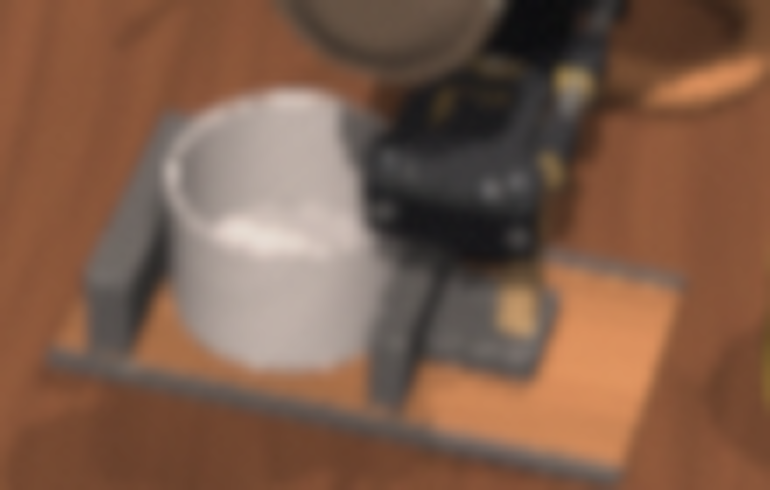

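drive_tool(
  series=[
    [[0.002,0,0,0,0,0,255],[0.004,-0.001,0,0,0,0,255],[0.006,-0.001,0,0,0,0,255],[0.008,-0.001,0,0,0,0,255],[0.009,-0.001,0,0,0,0,255],[0.01,-0.002,0,0,0,0,255],[0.011,-0.002,0,0,0,0,255],[0.011,-0.002,0,0,0,0,255],[0.011,-0.002,0,0,0,0,255],[0.011,-0.002,0,0,0,0,255]],
  ],
)

```text
time_s: 16.7
tcp_pos: [0.5012, -0.2454, 0.0725]
ee_rot: [[-0.985, 0.171, -0.007], [0.171, 0.985, 0.001], [0.007, 0.0, -1.0]]
wrist_force: [-10.0, -0.3, 10.1]
gripper_width: 0.218
```

```bash
python3 st.py
```

```text
[-9.446, 24.642, -19.751, -0.01, -46.017, -90.397] [0.5012, -0.2454, 0.0725] [-9.97274375 -0.31696892 10.10773286] [-0.05234865  2.89771489 -0.03121084] 0.218050994051173
push 9.77234836589514 travel 0.050809982261535436
```

drive_tool(
  series=[
    [[0.002,0,0,0,0,0,255],[0.004,-0.001,0.001,0,0,0,255],[0.006,-0.001,0.002,0,0,0,255],[0.008,-0.001,0.003,0,0,0,255],[0.01,-0.001,0.003,0,0,0,255],[0.012,-0.002,0.003,0,0,0,255],[0.014,-0.002,0.003,0,0,0,255],[0.015,-0.003,0.003,0,0,0,255],[0.015,-0.003,0.003,0,0,0,255],[0.015,-0.003,0.003,0,0,0,255]],
  ],
)

```text
time_s: 17.7
tcp_pos: [0.5013, -0.2454, 0.0725]
ee_rot: [[-0.985, 0.172, -0.012], [0.172, 0.985, 0.003], [0.012, 0.0, -1.0]]
wrist_force: [-14.6, 1.5, 11.2]
gripper_width: 0.221
```

```bash
python3 st.py
```

```text
[-9.462, 24.766, -19.523, -0.046, -46.393, -90.385] [0.5013, -0.2454, 0.0725] [-14.6046792    1.46937022  11.22720723] [ 0.28967284  3.79052335 -0.0098563 ] 0.22147842755856734
push 14.64119038387382 travel 0.05088603514114107
```

drive_tool(
  series=[
    [[0,0,0,0,0,0,0],[0,0,0,0,0,0,0],[0,0,0,0,0,0,0],[0,0,0,0,0,0,0],[0,0,0,0,0,0,0],[-0.02,0,0.1,0,0,0,0],[-0.02,0,0.3,0,0,0,0],[-0.02,0,0.55,0,0,0,0],[-0.02,0,0.8,0,0,0,0],[-0.02,0,1,0,0,0,0]],
  ],
)

```text
time_s: 18.7
tcp_pos: [0.5046, -0.2462, 0.2255]
ee_rot: [[-0.985, 0.17, 0.003], [0.17, 0.985, -0.001], [-0.003, -0.0, -1.0]]
wrist_force: [0.1, 0.7, 0.4]
gripper_width: 0.976
```

```bash
python3 st.py; python3 - <<'E'
from h import *
for cam,(v0,v1,u0,u1) in (("scene",(150,235,215,325)),("side",(160,230,270,380))):
    o=r.capture(cam)[:,:,::-1]
    cv2.imwrite(f"pics/y_{cam}.png",cv2.resize(o[v0:v1,u0:u1],None,fx=7,fy=7,interpolation=cv2.INTER_CUBIC))
E
```

```text
[-9.467, 15.66, -8.502, 0.019, -65.669, -90.337] [0.5046, -0.2462, 0.2255] [0.08901307 0.7497175  0.41430841] [-0.08021514 -0.1252403  -0.05107759] 0.9755911708587959
push 0.04023995671542368 travel 0.0542885273018521
```

View pics/y_scene.png

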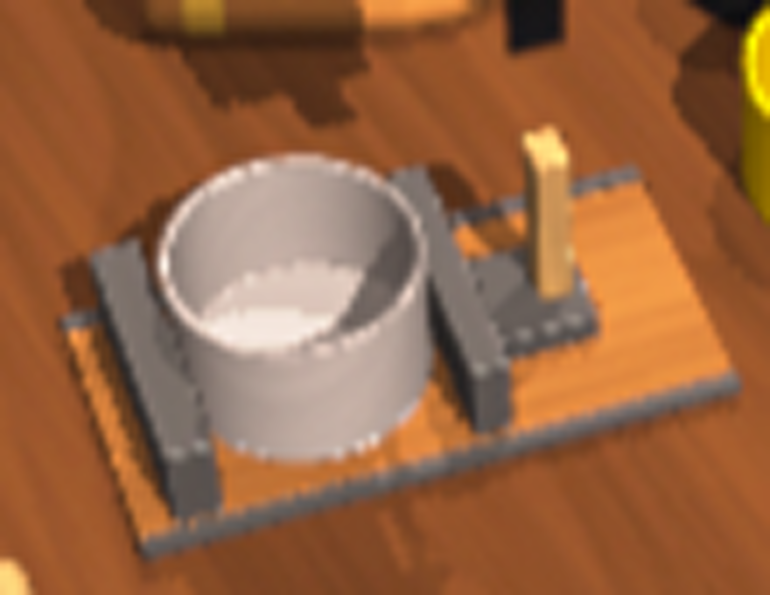

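View pics/y_side.png

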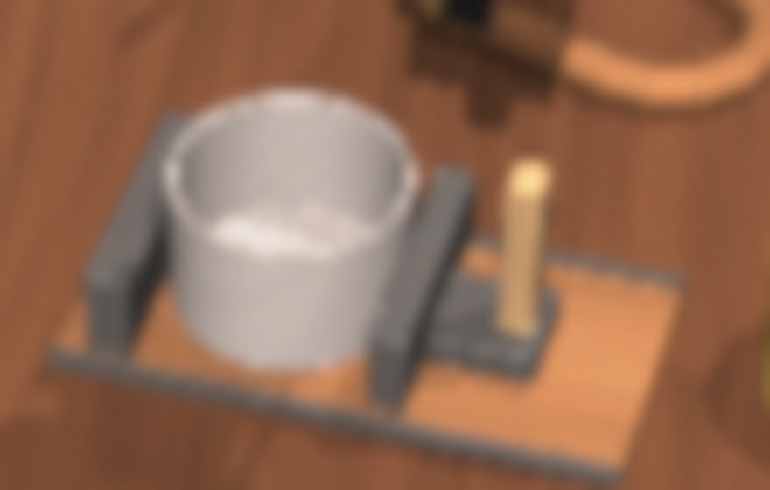

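drive_tool(
  series=[
    [[0.06,0.1,0,0,0,0.06,0],[0.12,0.2,0,0,0,0.12,0],[0.18,0.3,0,0,0,0.18,0],[0.24,0.4,0,0,0,0.24,0],[0.3,0.5,0,0,0,0.3,0],[0.36,0.6,0,0,0,0.36,0],[0.42,0.7,0,0,0,0.42,0],[0.48,0.8,0,0,0,0.48,0],[0.54,0.9,0,0,0,0.54,0],[0.6,1,0,0,0,0.6,0]],
  ],
)

```text
time_s: 19.8
tcp_pos: [0.5941, -0.0953, 0.222]
ee_rot: [[-0.714, -0.7, -0.001], [-0.7, 0.714, 0.0], [0.001, 0.001, -1.0]]
wrist_force: [-0.1, 0.4, 0.3]
gripper_width: 0.999
```

drive_tool(
  series=[
    [[0,0.1,0.02,0,0,0.06,0],[0,0.2,0.04,0,0,0.12,0],[0,0.3,0.06,0,0,0.18,0],[0,0.4,0.08,0,0,0.24,0],[0,0.5,0.1,0,0,0.3,0],[0,0.6,0.12,0,0,0.36,0],[0,0.7,0.14,0,0,0.42,0],[0,0.8,0.16,0,0,0.48,0],[0,0.9,0.18,0,0,0.509,0],[0,1,0.2,0,0,0.509,0]],
  ],
)

```text
time_s: 20.8
tcp_pos: [0.5938, 0.0548, 0.2525]
ee_rot: [[-0.001, -1.0, -0.001], [-1.0, 0.001, -0.0], [0.0, 0.001, -1.0]]
wrist_force: [0.1, -0.5, 0.1]
gripper_width: 0.998
```

```bash
python3 st.py
```

```text
[20.812, 18.184, -0.953, -0.014, -70.913, -20.847] [0.5938, 0.0548, 0.2525] [ 0.12046188 -0.48165112  0.05875855] [-0.00568104  0.062724    0.00893239] 0.9980833107138407
push -0.20089353099381935 travel 0.0907448791533799
```

drive_tool(
  series=[
    [[0,0.1,0.02,-0.03,0,0,0],[0,0.2,0.04,-0.06,0,0,0],[0,0.3,0.06,-0.1,0,0,0],[0,0.4,0.08,-0.14,0,0,0],[0,0.5,0.1,-0.18,0,0,0],[0,0.6,0.1,-0.22,0,0,0],[0,0.7,0.1,-0.26,0,0,0],[0,0.8,0.1,-0.3,0,0,0],[0,0.9,0.1,-0.333,0,0,0],[0,1,0.1,-0.333,0,0,0]],
  ],
)

```text
time_s: 21.8
tcp_pos: [0.5934, 0.2058, 0.2661]
ee_rot: [[0.001, -1.0, -0.001], [-0.865, -0.001, -0.501], [0.501, 0.002, -0.865]]
wrist_force: [-0.2, 0.2, -0.5]
gripper_width: 1.0
```

```bash
python3 st.py; cat > kin.py <<'E'
import numpy as np
from scipy.optimize import least_squares
from scipy.spatial.transform import Rotation as Ro
E
python3 - <<'E'
from station import r
print(r.sense()["ee_rot"].round(4).tolist())
E
```

```text
[43.583, 28.662, 3.753, 21.276, -87.133, -48.776] [0.5934, 0.2058, 0.2661] [-0.23609212  0.21044761 -0.51361593] [1.12783673 0.11032168 0.00971323] 0.999706007915583
push 0.2685437238843855 travel 0.06457566553809285
[[0.0015, -1.0, -0.0012], [-0.8652, -0.0007, -0.5015], [0.5015, 0.0018, -0.8652]]
```

```bash
cat > kin.py <<'E'
import numpy as np
from scipy.optimize import least_squares
from scipy.spatial.transform import Rotation as Ro
Rz=lambda a:Ro.from_euler('z',a,degrees=True).as_matrix()
Ry=lambda a:Ro.from_euler('y',a,degrees=True).as_matrix()
Rx=lambda a:Ro.from_euler('x',a,degrees=True).as_matrix()
D=[([-49.3536,22.0918,.3815,-.029,-68.41,-14.8176],[.27208,-.56202,.22146]),
([-12.305,12.111,-13.735,.005,-64.146,-87.421],[.4527,-.2623,.2226]),
([-9.324,20.714,-26.836,-.014,-42.625,-90.465],[.4513,-.236,.0713]),
([-9.404,22.403,-23.68,.009,-43.994,-90.425],[.4745,-.2406,.0726]),
([-9.433,24.448,-20.097,.022,-45.504,-90.396],[.5008,-.2453,.0725]),
([-9.467,15.66,-8.502,.019,-65.669,-90.337],[.5046,-.2462,.2255]),
([20.812,18.184,-.953,-.014,-70.913,-20.847],[.5938,.0548,.2525]),
([43.583,28.662,3.753,21.276,-87.133,-48.776],[.5934,.2058,.2661])]
def fk(q,p,s4=1):
    a1,s,d1,L2,fx,fz,wy,wz,Lt,tz,ty=p
    A=Rz(q[0]);B=A@Ry(q[1]);C=A@Ry(q[1]-q[2]);E=C@Rx(s4*q[3]);F=E@Ry(-q[4])
    pos=A@[a1,s,d1]+B@[0,0,L2]+C@[fx,0,fz]+E@[0,wy,wz]+F@[Lt,ty,tz]
    return pos,F
def tool_R(q,s4,s6,o6):
    _,F=fk(q,np.zeros(11),s4);return F@Rx(s6*q[5]+o6)@np.array([[0,0,1],[0,1,0],[-1,0,0]]).T
E
python3 - <<'E'
from kin import *
R7=np.array([[0.0015,-1.0,-0.0012],[-0.8652,-0.0007,-0.5015],[0.5015,0.0018,-0.8652]])
for s4 in(1,-1):
    P,F=fk(D[-1][0],np.zeros(11),s4);print(s4,F[:,0])
p0=np.array([0,-.16,.3,.35,.35,0,0,0,.25,0,0])
for s4 in(1,-1):
    f=lambda p:np.r_[np.concatenate([fk(q,p,s4)[0]-x for q,x in D]),.01*(p-p0)*[1,1,1,1,1,1,1,1,1,3,3]]
    s=least_squares(f,p0);print(s4,s.x.round(3),np.abs(f(s.x)[:24]).max())
E
```

```text
1 [-0.50092534  0.02356026 -0.86516976]
-1 [-0.00123554 -0.50147757 -0.86516976]
1 [ 0.041 -0.377  0.151  0.561  0.422 -0.529  0.196  0.53   0.294 -0.04
  0.022] 0.0003733308643971145
-1 [ 0.024 -0.025  0.155  0.564  0.422  0.001 -0.121 -0.001  0.3   -0.024
 -0.013] 0.00011298660408595729
```

```bash
cat >> kin.py <<'E'
M=np.array([[0,0,1],[0,1,0],[-1,0,0]]).T
lo=np.array([-179.83,-69.29,-61.27,-181.25,-171.15,-177.46]);hi=np.array([179.83,118.12,80.66,117.63,-9.14,177.46])
P0=np.array([0,-.16,.3,.35,.35,0,0,0,.25,0,0])
def fit():
    f=lambda p:np.r_[np.concatenate([fk(q,p,-1)[0]-x for q,x in D]),.003*(p-P0)*[1,1,1,1,1,1,1,1,1,9,9]]
    return least_squares(f,P0)
E
python3 - <<'E'
from kin import *
s=fit();print(s.x.round(4),np.abs(s.fun[:24]).max())
R7=np.array([[0.0015,-1.0,-0.0012],[-0.8652,-0.0007,-0.5015],[0.5015,0.0018,-0.8652]])
R6=np.array([[-.001,-1,-.001],[-1,.001,0],[0,.001,-1]])
for (q,_),R in((D[-1],R7),(D[-2],R6)):
    F=fk(q,s.x,-1)[1];G=F.T@R  # columns in F frame
    print(G.round(3), "ang of tool y about x:",np.degrees(np.arctan2(G[2,1],G[1,1])),q[5])
E
```

```text
[ 3.600e-03 -3.800e-03  1.597e-01  5.649e-01  4.218e-01  2.000e-04
 -1.541e-01 -1.000e-04  3.056e-01 -3.600e-03 -1.900e-03] 5.5599227575822696e-05
[[-0.     0.     1.   ]
 [-0.659  0.752 -0.   ]
 [-0.752 -0.659  0.   ]] ang of tool y about x: -41.22474246859117 -48.776
[[ 0.    -0.     1.   ]
 [-0.934  0.356  0.   ]
 [-0.356 -0.934 -0.   ]] ang of tool y about x: -69.13529106474587 -20.847
```

```bash
cat >> kin.py <<'E'
N=np.array([[0,0,1.],[0,1,0],[-1,0,0]])
PX=fit().x
def full(q):
    p,F=fk(q,PX,-1);return p,F@Rx(-90-q[5])@N
def ik(p,R,q0):
    def f(q):
        a,B=full(q);return np.r_[(a-p)*5,Ro.from_matrix(B@R.T).as_rotvec()]
    s=least_squares(f,np.clip(q0,lo+.1,hi-.1),bounds=(lo,hi),x_scale=30.);return s.x,np.abs(s.fun).max()
def jpts(q):
    a1,s,d1,L2,fx,fz,wy,wz,Lt,tz,ty=PX
    A=Rz(q[0]);B=A@Ry(q[1]);C=A@Ry(q[1]-q[2]);E=C@Rx(-q[3])
    e=A@[a1,s,d1]+B@[0,0,L2];w0=e+C@[fx,0,fz];w=w0+E@[0,wy,wz];return e,w0,w
E
python3 - <<'E'
from kin import *
Rg0=np.array([[0,-1,0],[-1,0,0],[0,0,-1.]]) # down, tool y=-x
q=np.array(D[-1][0])
G=np.array([.596,.235,.065])
def show(tag,Gp,th,q,yaw=0):
    R=Rz(yaw)@Rx(th)@Rg0;p=Gp+.0187*R[:,2];q2,e=ik(p,R,q);_,w0,w=jpts(q2)
    print(tag,th,q2.round(0).astype(int),"err %.4f"%e,"w0",w0.round(2),"w",w.round(2));return q2
R=Rx(-60)@Rg0
q=show("pre",G-.12*R[:,2],-60,q)
q=show("grasp",G,-60,q)
q=show("lift",G+[0,0,.13],-60,q)
for y in(.1,0,-.1,-.2):q=show("tr",np.array([.596,y,.195]),-60,q)
for th in range(-50,90,10):q=show("pour",np.array([.596,-.235,.17]),th,q)
E
```

```text
pre -60 [  54   54   12   31 -100  -64] err 0.0000 w0 [0.46 0.62 0.21] w [0.6  0.59 0.26]
grasp -60 [ 49  52  -4  35 -87 -69] err 0.0000 w0 [0.45 0.51 0.16] w [0.6  0.49 0.2 ]
lift -60 [ 49  44  -1  35 -97 -62] err 0.0000 w0 [0.46 0.52 0.27] w [0.6  0.49 0.33]
tr -60 [ 40  37 -16  41 -87 -63] err 0.0000 w0 [0.46 0.39 0.27] w [0.6  0.35 0.33]
tr -60 [ 32  34 -24  48 -80 -63] err 0.0000 w0 [0.46 0.29 0.27] w [0.6  0.25 0.33]
tr -60 [ 22  31 -31  56 -74 -63] err 0.0000 w0 [0.46 0.19 0.27] w [0.6  0.15 0.33]
tr -60 [ 11  30 -34  66 -68 -62] err 0.0000 w0 [0.46 0.09 0.27] w [0.6  0.05 0.33]
pour -50 [  6  28 -34  64 -58 -56] err 0.0000 w0 [0.47 0.04 0.29] w [ 0.6  -0.01  0.35]
pour -40 [  5  26 -30  54 -53 -45] err 0.0000 w0 [0.49 0.04 0.32] w [ 0.6  -0.05  0.39]
pour -30 [  3  25 -24  41 -50 -32] err 0.0000 w0 [0.52 0.02 0.35] w [ 0.6  -0.09  0.42]
pour -20 [  1  25 -18  26 -51 -18] err 0.0000 w0 [0.55 0.   0.39] w [ 0.6  -0.13  0.44]
pour -10 [ -3  25 -10  12 -55  -4] err 0.0000 w0 [ 0.59 -0.03  0.43] w [ 0.6  -0.18  0.45]
pour 0 [ -7  27  -3   0 -60   7] err 0.0000 w0 [ 0.62 -0.08  0.46] w [ 0.6  -0.23  0.46]
pour 10 [-12  29   4 -11 -68  16] err 0.0000 w0 [ 0.64 -0.14  0.48] w [ 0.6  -0.28  0.45]
pour 20 [-16  31  10 -20 -75  23] err 0.0000 w0 [ 0.66 -0.2   0.49] w [ 0.6  -0.33  0.44]
pour 30 [-21  34  15 -28 -83  27] err 0.0000 w0 [ 0.67 -0.26  0.49] w [ 0.6  -0.38  0.42]
pour 40 [-25  38  19 -36 -91  30] err 0.0000 w0 [ 0.68 -0.32  0.48] w [ 0.6  -0.42  0.39]
pour 50 [-28  41  23 -43 -98  32] err 0.0000 w0 [ 0.68 -0.37  0.45] w [ 0.6  -0.45  0.35]
pour 60 [ -31   45   26  -50 -105   33] err 0.0000 w0 [ 0.68 -0.42  0.43] w [ 0.6  -0.48  0.31]
pour 70 [ -34   49   29  -57 -112   33] err 0.0000 w0 [ 0.68 -0.46  0.39] w [ 0.6  -0.5   0.27]
pour 80 [ -36   52   30  -65 -118   31] err 0.0000 w0 [ 0.68 -0.49  0.35] w [ 0.6  -0.52  0.22]
```

```bash
cat >> h.py <<'E'
def wproj(P,s):
    i=r.camera_info("wrist");T=i["hand_eye"];f=i["K"][0,0];c0=i["K"][:2,2]
    t=(np.atleast_2d(P)-s["tcp_pos"])@s["ee_rot"];c=(t-T[:3,3])@T[:3,:3]
    h=np.hypot(c[:,0],c[:,1]);a=np.arctan2(h,c[:,2]);return c0+(f*a/h)[:,None]*c[:,:2]
E
python3 - <<'E'
from h import *
s=r.sense();im=r.capture("wrist")[:,:,::-1].copy()
for q in("cup",):
    for d in r.silhouettes("wrist",q):
        v,u=np.nonzero(d["pixels"]);print(q,round(d["confidence"],2),u.min(),v.min(),u.max(),v.max())
for P in (circ(.035,.095),circ(.032,0)):
    for p in wproj(P+[.596,.235,0],s):cv2.circle(im,tuple(int(round(x)) for x in p),1,(255,0,0),-1)
cv2.imwrite("pics/w2.png",im)
E
```

```text
cup 0.97 207 186 281 264
cup 0.85 394 309 443 369
cup 0.78 280 303 351 375
```

View pics/w2.png

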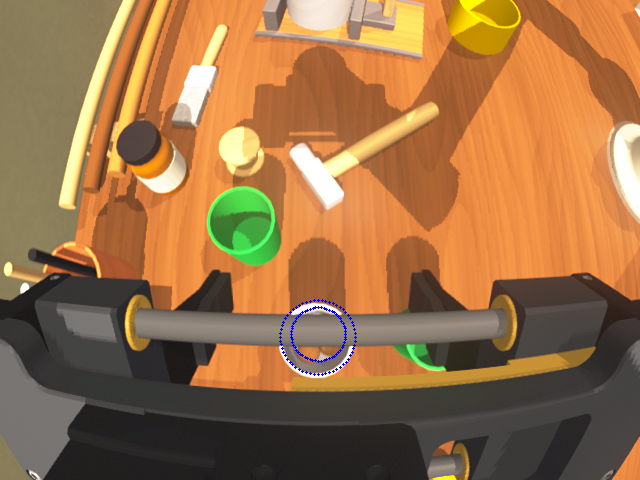

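drive_tool(
  series=[
    [[0.01,0.12,0,-0.05,0,0,0],[0.02,0.26,-0.02,-0.1,0,0,0],[0.02,0.4,-0.08,-0.16,0,0,0],[0.02,0.54,-0.18,-0.22,0,0,0],[0.02,0.66,-0.32,-0.28,0,0,0],[0.02,0.75,-0.48,-0.333,0,0,0],[0.02,0.787,-0.66,-0.333,0,0,0],[0.02,0.787,-0.82,-0.333,0,0,0],[0.02,0.787,-0.94,-0.333,0,0,0],[0.02,0.787,-0.99,-0.333,0,0,0]],
  ],
)

```text
time_s: 22.9
tcp_pos: [0.5969, 0.3207, 0.1183]
ee_rot: [[0.0, -1.0, -0.002], [-0.501, 0.002, -0.865], [0.865, 0.001, -0.501]]
wrist_force: [-0.4, 0.4, -0.0]
gripper_width: 1.0
```

```bash
python3 st.py; python3 - <<'E'
from h import *
s=r.sense();im=r.capture("wrist")[:,:,::-1].copy()
for d in r.silhouettes("wrist","cup"):
        v,u=np.nonzero(d["pixels"]);print(round(d["confidence"],2),u.min(),v.min(),u.max(),v.max())
for P in (circ(.035,.095),circ(.032,0)):
    for p in wproj(P+[.597,.236,0],s):cv2.circle(im,tuple(int(round(x)) for x in p),1,(255,0,0),-1)
cv2.imwrite("pics/w3.png",im)
o=r.capture("side")[:,:,::-1];cv2.imwrite("pics/s5.png",o)
E
```

```text
[53.838, 53.989, 11.963, 31.185, -100.637, -63.533] [0.5969, 0.3207, 0.1183] [-0.4229739  0.3950801 -0.0265041] [1.78212416 0.05420651 0.02169118] 0.9998276261739472
push 0.4841934045668307 travel 0.048463707944495546
0.87 203 108 278 220
0.86 420 179 524 309
0.73 268 177 370 314
```

View pics/w3.png

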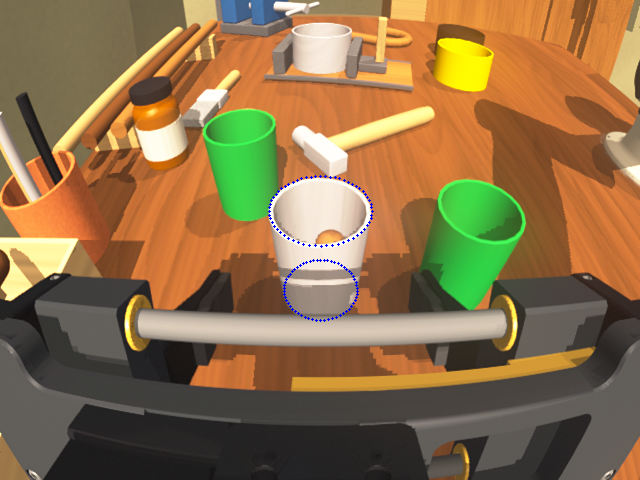

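View pics/s5.png

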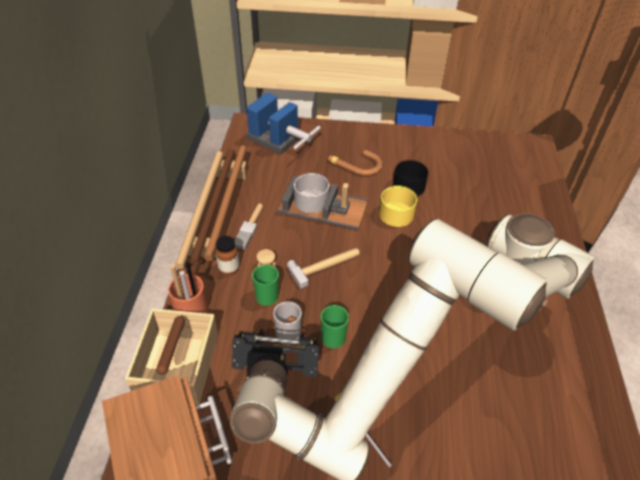

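drive_tool(
  series=[
    [[0,-0.06,-0.038,0,0,0,0],[0,-0.15,-0.094,0,0,0,0],[0,-0.25,-0.156,0,0,0,0],[0,-0.36,-0.224,0,0,0,0],[0,-0.46,-0.286,0,0,0,0],[0,-0.55,-0.342,0,0,0,0],[0,-0.63,-0.392,0,0,0,0],[0,-0.673,-0.418,0,0,0,0],[0,-0.673,-0.418,0,0,0,0],[0,-0.673,-0.418,0,0,0,0]],
  ],
)

```text
time_s: 24.05
tcp_pos: [0.5973, 0.2214, 0.0573]
ee_rot: [[-0.001, -1.0, 0.001], [-0.502, -0.0, -0.865], [0.865, -0.001, -0.502]]
wrist_force: [0.5, 1.0, 0.0]
gripper_width: 1.002
```

```bash
python3 st.py; python3 - <<'E'
from h import *
s=r.sense();im=r.capture("wrist")[:,:,::-1].copy();cv2.imwrite("pics/w4.png",im)
o=r.capture("scene")[:,:,::-1];cv2.imwrite("pics/sc6.png",cv2.resize(o[240:400,260:460],None,fx=4,fy=3.7))
print(s["tcp_pos"]-.0187*s["ee_rot"][:,2])
E
```

```text
[49.002, 52.082, -3.53, 34.665, -87.392, -68.27] [0.5973, 0.2214, 0.0573] [0.54499213 0.96909881 0.01996621] [1.75784019 0.12528041 0.02084013] 1.0019187654859685
push -0.3716101105679614 travel 0.06581050878818463
[0.59729778 0.23758509 0.06665305]
```

View pics/w4.png

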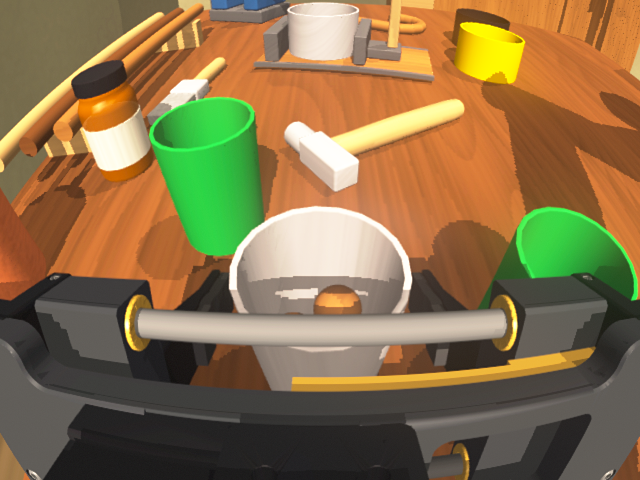

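View pics/sc6.png

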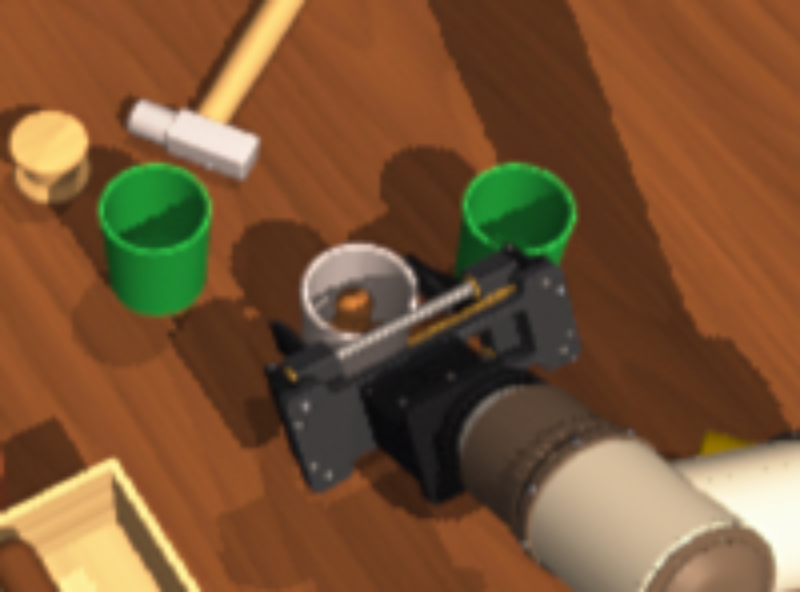

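drive_tool(
  series=[
    [[0,0,0,0,0,0,255],[0,0,0,0,0,0,255],[0,0,0,0,0,0,255],[0,0,0,0,0,0,255],[0,0,0.02,0,0,0,255],[0,0,0.06,0,0,0,255],[0,0,0.14,0,0,0,255],[0,0,0.24,0,0,0,255],[0,0,0.36,0,0,0,255],[0,0,0.48,0,0,0,255]],
  ],
)

```text
time_s: 25.15
tcp_pos: [0.597, 0.2211, 0.1309]
ee_rot: [[-0.001, -1.0, 0.0], [-0.502, -0.0, -0.865], [0.865, -0.001, -0.502]]
wrist_force: [-1.1, -0.3, -2.2]
gripper_width: 0.764
```

```bash
python3 st.py; python3 - <<'E'
from h import *
im=r.capture("wrist")[:,:,::-1].copy();cv2.imwrite("pics/w5.png",im)
o=r.capture("scene")[:,:,::-1];cv2.imwrite("pics/sc7.png",cv2.resize(o[220:400,260:460],None,fx=4,fy=3.3))
E
```

```text
[48.998, 47.163, -2.051, 34.647, -92.665, -64.635] [0.597, 0.2211, 0.1309] [-1.08053526 -0.290215   -2.17699104] [ 2.3705698   0.04908583 -0.01333792] 0.7643145604971218
push 1.0151554382100934 travel 0.0655730534859902
```

View pics/w5.png

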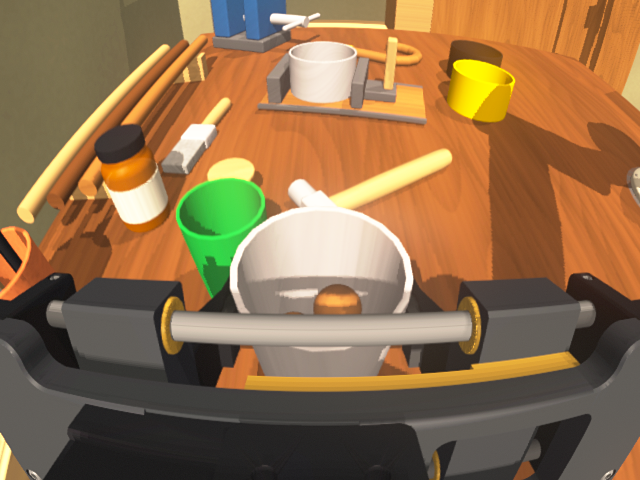

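View pics/sc7.png

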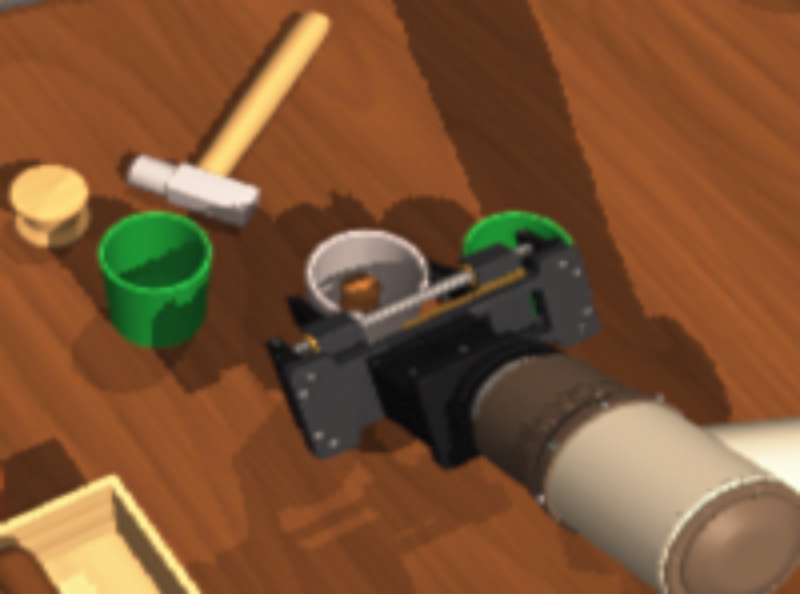

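```bash
python3 - <<'E'
from h import *
obs=[]
for cam in("scene","side"):
    r.capture(cam)
    for d in r.silhouettes(cam,"tin"):
        v,u=np.nonzero(d["pixels"]);rc=np.array([u.min(),v.min(),u.max(),v.max()])
        if 225<u.mean()<320 and v.mean()<230: print(cam,d["confidence"],rc);obs.append((cam,rc))
for o in (obs,obs[:1],obs[1:]):
    g=lambda p:np.concatenate([rect(c,np.r_[circ(.055,.012),circ(.055,.082)]+[p[0],p[1],0])-q for c,q in o])
    s=least_squares(g,[.59,-.27],x_scale=.01,loss="soft_l1");print(s.x,g(s.x).round(1))
s=r.sense()
for d in r.silhouettes("wrist","tin"):
    v,u=np.nonzero(d["pixels"]);print("wrist",d["confidence"].__round__(2),u.min(),v.min(),u.max(),v.max())
p=wproj(np.r_[circ(.055,.012),circ(.055,.082)]+[.594,-.2745,0],s);print(p.min(0),p.max(0))
E
```

```text
scene 0.91 [238 172 276 215]
scene 0.2 [225 169 318 228]
side 0.94 [294 174 328 212]
[ 0.59436046 -0.27152683] [ -0.4   0.4   0.7   0.9  12.6   3.4 -41.3 -12.1  -0.4  -1.9   0.8  -0.2]
[ 0.59342931 -0.27405249] [-0.5 -0.3  0.6  0.2]
[ 0.59469398 -0.26642287] [ 13.2   4.5 -40.6 -10.8  -0.7  -0.9   0.5   0.9]
wrist 0.96 446 40 502 77
wrist 0.89 289 42 356 103
wrist 0.7 447 60 514 122
[288.17316283  39.93149506] [355.9447533  100.78959336]
```

```bash
python3 - <<'E'
import numpy as np
from kin import *
q=np.array([49,47.,-2,34.6,-92.7,-64.6])
Rg0=np.array([[0,-1,0],[-1,0,0],[0,0,-1.]])
prev=q
for ph in (0,30,45,60,70,80,90,100,110,120,130,140):
    f=np.radians(ph);th=f-np.pi/3
    rel=np.array([-.0285*np.sin(f)-.035*np.cos(f),.0285*np.cos(f)-.035*np.sin(f)])
    lz=.10+max(0,(60-ph)/60*.06)
    G=np.array([-.248,lz])-rel
    T=G+.0187*np.array([np.sin(th),-np.cos(th)])
    R=Rx(ph-60)@Rg0;q,e=ik(np.array([.5945,T[0],T[1]]),R,q)
    print(ph,"G",G.round(4),"TCP",T.round(4),q.round(0),"%.4f"%e)
E
```

```text
0 G [-0.213   0.1315] TCP [-0.2292  0.1222] [  9.  34. -38.  72. -64. -70.] 0.0000
30 G [-0.2034  0.1228] TCP [-0.2128  0.1066] [  6.  28. -29.  44. -46. -40.] 0.0000
45 G [-0.2031  0.1196] TCP [-0.2079  0.1015] [  2.  27. -19.  21. -46. -17.] 0.0000
60 G [-0.2058  0.1161] TCP [-0.2058  0.0974] [ -4.  29.  -8.  -0. -53.   4.] 0.0000
70 G [-0.2092  0.1231] TCP [-0.206   0.1047] [-10.  30.  -1. -11. -61.  15.] 0.0000
80 G [-0.2139  0.1295] TCP [-0.2075  0.1119] [-15.  32.   6. -21. -70.  23.] 0.0000
90 G [-0.2195  0.135 ] TCP [-0.2102  0.1188] [-20.  35.  12. -29. -79.  29.] 0.0000
100 G [-0.226   0.1394] TCP [-0.214   0.1251] [-24.  39.  17. -36. -88.  32.] 0.0000
110 G [-0.2332  0.1426] TCP [-0.2189  0.1306] [-28.  43.  21. -43. -96.  34.] 0.0000
120 G [-0.2408  0.1446] TCP [-0.2246  0.1352] [ -32.   47.   26.  -50. -104.   35.] 0.0000
130 G [-0.2487  0.1451] TCP [-0.2311  0.1387] [ -34.   51.   29.  -56. -112.   34.] 0.0000
140 G [-0.2565  0.1443] TCP [-0.2381  0.1411] [ -37.   55.   32.  -64. -119.   33.] 0.0000
```

drive_tool(
  series=[
    [[0,0,0.12,0,0,0,255],[0,-0.03,0.28,0,0,0,255],[0,-0.09,0.42,0,0,0,255],[-0.01,-0.18,0.52,0,0,0,255],[-0.017,-0.3,0.58,0,0,0,255],[-0.017,-0.43,0.6,0,0,0,255],[-0.017,-0.57,0.6,0,0,0,255],[-0.017,-0.71,0.6,0,0,0,255],[-0.017,-0.85,0.6,0,0,0,255],[-0.017,-1,0.6,0,0,0,255]],
  ],
)

```text
time_s: 26.5
tcp_pos: [0.5939, 0.069, 0.2203]
ee_rot: [[-0.001, -1.0, -0.0], [-0.502, 0.001, -0.865], [0.865, -0.001, -0.502]]
wrist_force: [0.4, 0.1, -2.6]
gripper_width: 0.766
```

drive_tool(
  series=[
    [[0,-0.14,0,0.02,0,0,255],[0,-0.28,0,0.05,0,0,255],[0,-0.41,0,0.08,0,0,255],[0,-0.53,0,0.12,0,0,255],[0,-0.64,0,0.16,0,0,255],[0,-0.74,0,0.2,0,0,255],[0,-0.83,0,0.24,0,0,255],[0,-0.91,0,0.28,0,0,255],[0,-0.97,0,0.31,0,0,255],[0,-1,0,0.333,0,0,255]],
  ],
)

```text
time_s: 27.5
tcp_pos: [0.5926, -0.0814, 0.2206]
ee_rot: [[-0.003, -1.0, -0.001], [-0.867, 0.003, -0.498], [0.498, -0.001, -0.867]]
wrist_force: [0.2, -0.3, -1.9]
gripper_width: 0.763
```

```bash
python3 st.py; python3 - <<'E'
from h import *
im=r.capture("wrist")[:,:,::-1].copy();cv2.imwrite("pics/w6.png",im)
o=r.capture("scene")[:,:,::-1];cv2.imwrite("pics/sc8.png",o)
E
```

```text
[20.133, 20.934, -18.098, 30.88, -65.649, -36.95] [0.5926, -0.0814, 0.2206] [ 0.15638822 -0.26802922 -1.91103964] [ 1.35586687  0.07710174 -0.00809483] 0.7632584451957469
push -0.19983599336494695 travel 0.11287846293927879
```

View pics/w6.png

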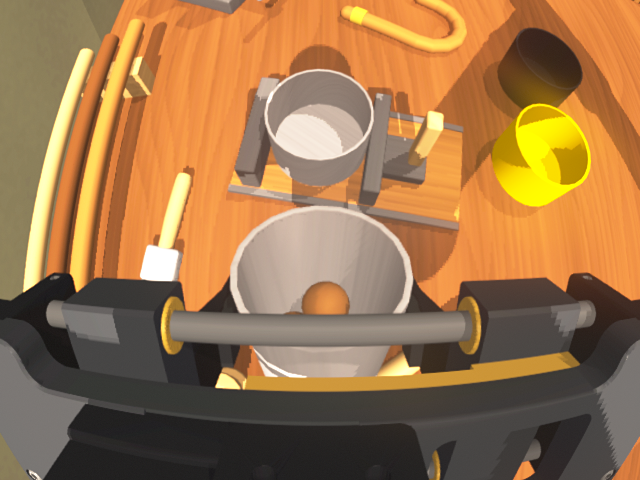

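View pics/sc8.png

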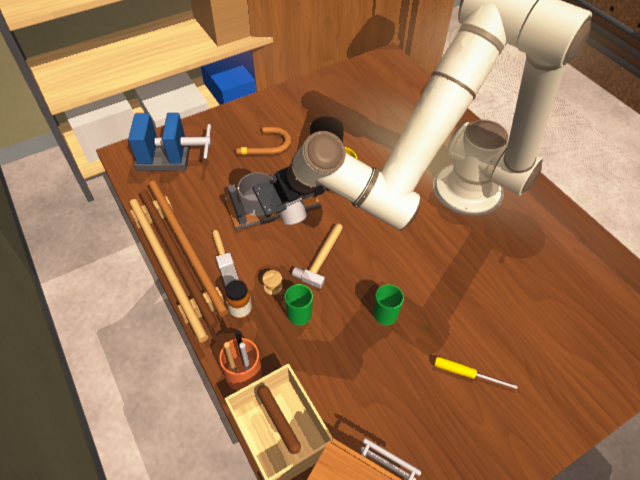

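```bash
python3 - <<'E'
from h import *
s=r.sense()
for d in r.silhouettes("wrist","tin"):
    v,u=np.nonzero(d["pixels"]);rc=np.array([u.min(),v.min(),u.max(),v.max()]);print(round(d["confidence"],2),rc)
    if 280<u.mean()<360:
        def g(p):
            q=wproj(np.r_[circ(.055,.012),circ(.055,.082)]+[p[0],p[1],0],s);return np.r_[q.min(0),q.max(0)]-rc
        z=least_squares(g,[.59,-.27],x_scale=.01);print(z.x,g(z.x))
E
```

```text
0.9 [265  69 372 185]
[ 0.59498528 -0.26970495] [-1.35009552 -1.13762157  1.34249486  0.75395864]
0.8 [492 104 590 205]
0.27 [288 311 301 313]
[ 0.61829309 -0.0761687 ] [-59.35847305 -64.20827414  55.16413317  60.8374055 ]
```

drive_tool(
  series=[
    [[0.013,-0.1,-0.03,0.04,0,0,255],[0.013,-0.2,-0.08,0.09,0,0,255],[0.013,-0.31,-0.15,0.14,0,0,255],[0.013,-0.42,-0.23,0.19,0,0,255],[0.013,-0.53,-0.32,0.24,0,0,255],[0.013,-0.63,-0.41,0.29,0,0,255],[0.013,-0.72,-0.49,0.333,0,0,255],[0.013,-0.79,-0.56,0.333,0,0,255],[0.013,-0.83,-0.62,0.333,0,0,255],[0.013,-0.83,-0.62,0.333,0,0,255]],
  ],
)

```text
time_s: 28.65
tcp_pos: [0.5945, -0.2033, 0.1237]
ee_rot: [[-0.0, -1.0, -0.005], [-1.0, 0.0, -0.0], [0.0, 0.005, -1.0]]
wrist_force: [0.4, -0.5, -3.1]
gripper_width: 0.766
```

```bash
python3 st.py; python3 - <<'E'
from h import *
im=r.capture("wrist")[:,:,::-1].copy();cv2.imwrite("pics/w7.png",im)
o=r.capture("scene")[:,:,::-1];cv2.imwrite("pics/sc9.png",cv2.resize(o[120:260,200:380],None,fx=4.4,fy=4.2))
E
```

```text
[-4.124, 27.141, -6.436, 0.056, -56.725, 4.093] [0.5945, -0.2033, 0.1237] [ 0.44494752 -0.4976282  -3.14516496] [-0.05667982 -0.00366478  0.01476082] 0.7658306326846602
push -0.5233455816269652 travel 0.13553167284090514
```

View pics/w7.png

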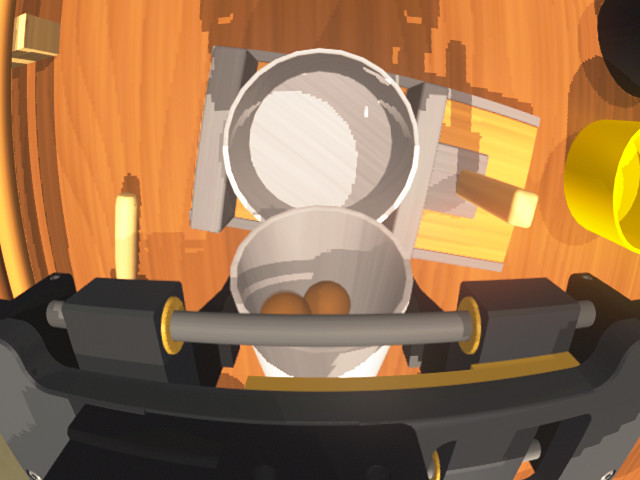

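View pics/sc9.png

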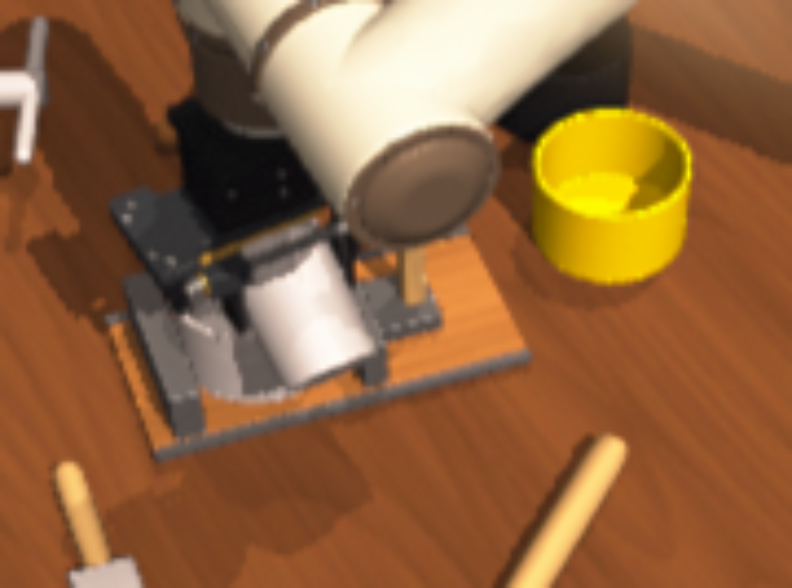

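drive_tool(
  series=[
    [[0,-0.007,-0.003,0.044,0,0,255],[0,-0.014,-0.006,0.089,0,0,255],[0,-0.02,-0.008,0.133,0,0,255],[0,-0.024,-0.01,0.178,0,0,255],[0,-0.028,-0.012,0.222,0,0,255],[0,-0.035,-0.012,0.267,0,0,255],[0,-0.042,-0.012,0.311,0,0,255],[0,-0.051,-0.008,0.356,0,0,255],[0,-0.061,0,0.4,0,0,255],[0,-0.071,0.009,0.444,0,0,255]],
  ],
)

```text
time_s: 29.75
tcp_pos: [0.5969, -0.2136, 0.1281]
ee_rot: [[0.003, -1.0, -0.001], [-0.766, -0.002, 0.642], [-0.642, -0.001, -0.766]]
wrist_force: [0.6, -0.3, -2.7]
gripper_width: 0.769
```

```bash
python3 st.py; python3 - <<'E'
from h import *
im=r.capture("wrist")[:,:,::-1].copy();cv2.imwrite("pics/w8.png",im)
o=r.capture("side")[:,:,::-1];cv2.imwrite("pics/si9.png",cv2.resize(o[120:260,240:420],None,fx=4.4,fy=4.2))
E
```

```text
[-24.207, 38.648, 17.613, -35.863, -88.351, 31.752] [0.5969, -0.2136, 0.1281] [ 0.59112407 -0.28661355 -2.70906016] [-1.93172572  0.10053721 -0.05206287] 0.7688750101760792
push -0.631365836706232 travel 0.1396597884548479
```

View pics/w8.png

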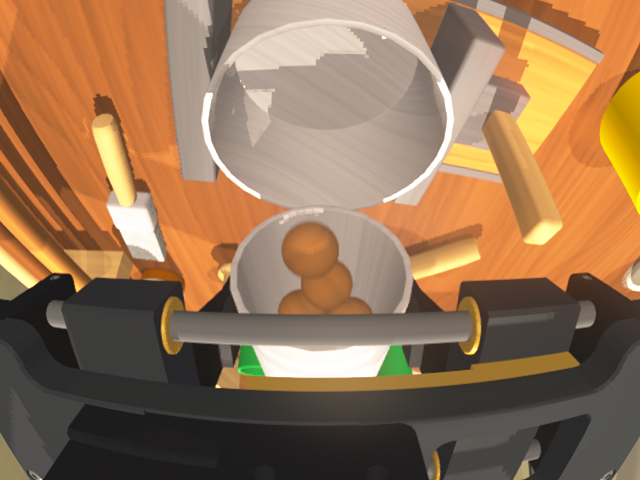

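View pics/si9.png

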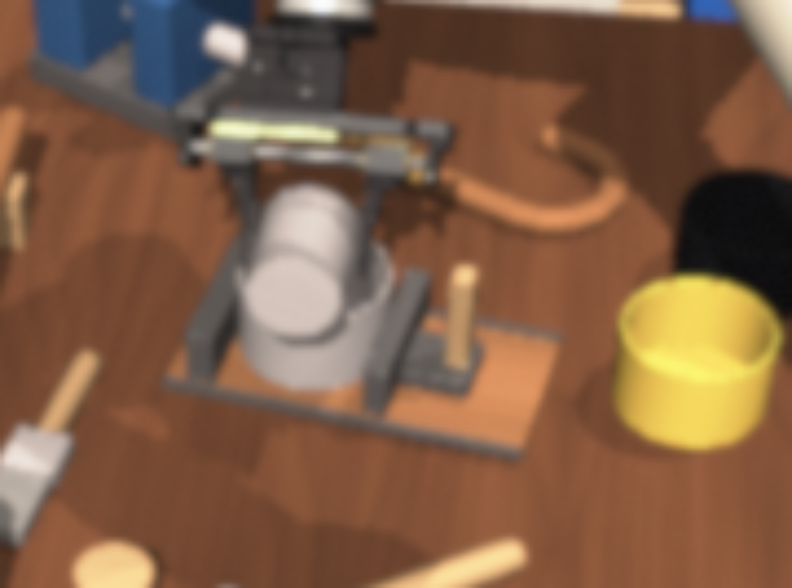

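drive_tool(
  series=[
    [[0,-0.012,0.014,0.044,0,0,255],[0,-0.025,0.028,0.089,0,0,255],[0,-0.04,0.042,0.133,0,0,255],[0,-0.056,0.055,0.178,0,0,255],[0,-0.071,0.067,0.222,0,0,255],[0,-0.088,0.078,0.267,0,0,255],[0,-0.105,0.087,0.311,0,0,255],[0,-0.123,0.095,0.356,0,0,255],[0,-0.142,0.101,0.4,0,0,255],[0,-0.161,0.107,0.444,0,0,255]],
  ],
)

```text
time_s: 30.85
tcp_pos: [0.5969, -0.2372, 0.1439]
ee_rot: [[-0.0, -1.0, -0.002], [-0.177, -0.002, 0.984], [-0.984, 0.0, -0.177]]
wrist_force: [0.6, 0.9, -2.3]
gripper_width: 0.765
```

```bash
python3 st.py; python3 - <<'E'
from h import *
im=r.capture("wrist")[:,:,::-1].copy();cv2.imwrite("pics/w9.png",im)
o=r.capture("scene")[:,:,::-1];cv2.imwrite("pics/sc10.png",cv2.resize(o[120:260,200:380],None,fx=4.4,fy=4.2))
E
```

```text
[-37.049, 54.819, 33.348, -64.015, -119.272, 31.77] [0.5969, -0.2372, 0.1439] [ 0.56442192  0.90198916 -2.25186454] [-2.60613301  0.12155066 -0.00680633] 0.7654936918546256
push -0.4022078352983281 travel 0.1436866251553731
```

View pics/w9.png

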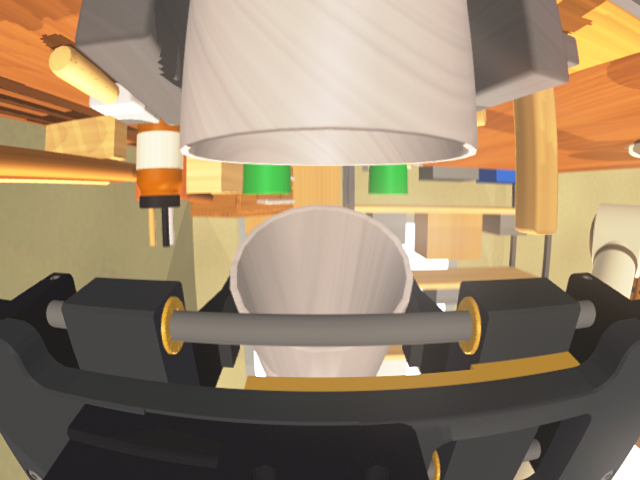

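View pics/sc10.png

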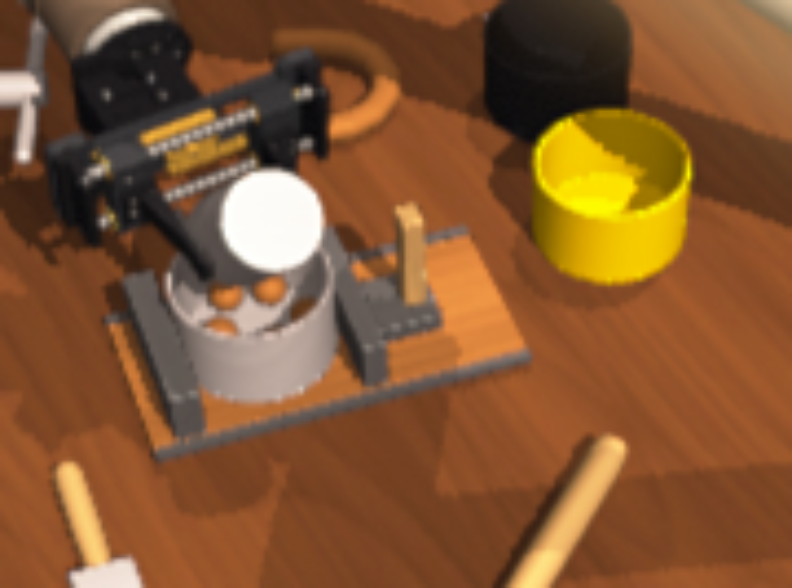

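drive_tool(
  series=[
    [[0,0,0.06,-0.05,0,0,255],[0,0,0.14,-0.13,0,0,255],[0,0,0.22,-0.22,0,0,255],[0,0.02,0.3,-0.31,0,0,255],[0,0.05,0.37,-0.4,0,0,255],[0,0.1,0.43,-0.49,0,0,255],[0,0.16,0.48,-0.58,0,0,255],[0,0.23,0.5,-0.67,0,0,255],[0,0.3,0.5,-0.76,0,0,255],[0,0.38,0.5,-0.85,0,0,255]],
  ],
)

```text
time_s: 31.95
tcp_pos: [0.5974, -0.1799, 0.2222]
ee_rot: [[0.004, -1.0, 0.008], [-0.999, -0.004, 0.052], [-0.052, -0.008, -0.999]]
wrist_force: [0.8, -1.7, -2.5]
gripper_width: 0.765
```

```bash
python3 st.py; python3 - <<'E'
from h import *
im=r.capture("wrist")[:,:,::-1].copy();cv2.imwrite("pics/w10.png",im)
E
```

```text
[-3.451, 22.206, 1.801, -3.194, -69.35, 4.798] [0.5974, -0.1799, 0.2222] [ 0.82570743 -1.68226433 -2.54653965] [-0.26452209  0.20765634 -0.04746056] 0.7654541053232984
push -1.1006903406186712 travel 0.13442394145421102
```

View pics/w10.png

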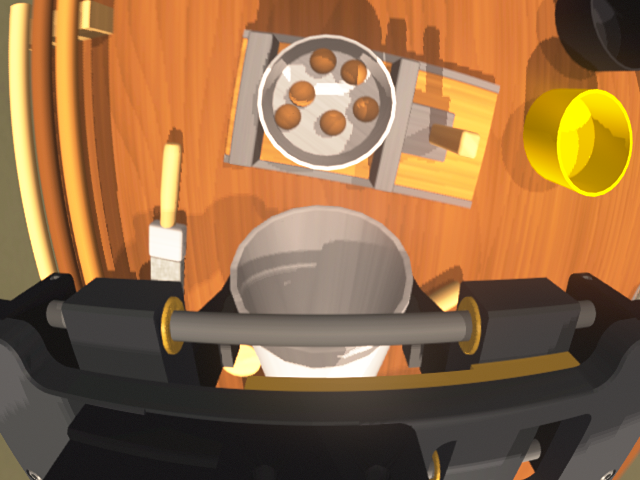

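drive_tool(
  series=[
    [[0,0.07,0,-0.08,0,0,255],[0,0.16,0,-0.16,0,0,255],[0,0.26,0,-0.24,0,0,255],[0,0.37,0,-0.32,0,0,255],[0,0.48,0,-0.4,0,0,255],[0,0.59,0,-0.48,0,0,255],[0,0.7,0,-0.56,0,0,255],[0,0.8,0,-0.64,0,0,255],[0,0.9,0,-0.7,0,0,255],[0,1,0,-0.706,0,0,255]],
  ],
)

```text
time_s: 33.0
tcp_pos: [0.5961, -0.0286, 0.2171]
ee_rot: [[0.004, -1.0, 0.004], [-0.498, -0.005, -0.867], [0.867, 0.002, -0.498]]
wrist_force: [-0.3, -1.1, -1.3]
gripper_width: 0.766
```

drive_tool(
  series=[
    [[0,0.1,0,0,0,0,255],[0,0.2,0,0,0,0,255],[0,0.3,0,0,0,0,255],[0,0.4,0,0,0,0,255],[0,0.5,0,0,0,0,255],[0,0.6,0,0,0,0,255],[0,0.7,0,0,0,0,255],[0,0.8,0,0,0,0,255],[0,0.9,0,0,0,0,255],[0,1,0,0,0,0,255]],
  ],
)

```text
time_s: 34.0
tcp_pos: [0.5963, 0.12, 0.2181]
ee_rot: [[0.0, -1.0, -0.0], [-0.498, -0.0, -0.867], [0.867, 0.0, -0.498]]
wrist_force: [0.4, -1.0, -0.7]
gripper_width: 0.767
```

```bash
python3 st.py; python3 - <<'E'
from h import *
print(r.sense()["ee_rot"].round(4).tolist())
E
```

```text
[42.902, 36.888, -10.501, 39.456, -91.896, -60.241] [0.5963, 0.12, 0.2181] [ 0.41496909 -0.97964986 -0.74594161] [2.19307379 0.06585051 0.00904455] 0.7669270981512002
push -0.5760690138399814 travel 0.08210610827809964
[[0.0002, -1.0, -0.0001], [-0.4981, -0.0, -0.8671], [0.8671, 0.0002, -0.4981]]
```

drive_tool(
  series=[
    [[0,0.1,0,0,0,0,255],[0,0.22,0,0,0,0,255],[0,0.35,0,0,0,0,255],[0,0.48,-0.03,0,0,0,255],[0,0.59,-0.1,0,0,0,255],[0,0.66,-0.22,0,0,0,255],[0,0.674,-0.38,0,0,0,255],[0,0.674,-0.54,0,0,0,255],[0,0.674,-0.69,0,0,0,255],[0,0.674,-0.8,0,0,0,255]],
  ],
)

```text
time_s: 35.0
tcp_pos: [0.5956, 0.2186, 0.0951]
ee_rot: [[0.002, -1.0, -0.002], [-0.496, 0.001, -0.868], [0.868, 0.003, -0.496]]
wrist_force: [-0.8, 0.8, -1.4]
gripper_width: 0.765
```

```bash
python3 st.py; python3 - <<'E'
from h import *
im=r.capture("wrist")[:,:,::-1].copy();cv2.imwrite("pics/w11.png",im)
o=r.capture("scene")[:,:,::-1];cv2.imwrite("pics/sc11.png",cv2.resize(o[220:400,260:460],None,fx=4,fy=3.3))
E
```

```text
[48.956, 49.469, -3.253, 34.641, -90.174, -66.449] [0.5956, 0.2186, 0.0951] [-0.84217376  0.75609178 -1.43953926] [ 2.23503615  0.07834662 -0.02545447] 0.7653441456439428
push 0.9588539986181276 travel 0.06458538781207634
```

View pics/sc11.png

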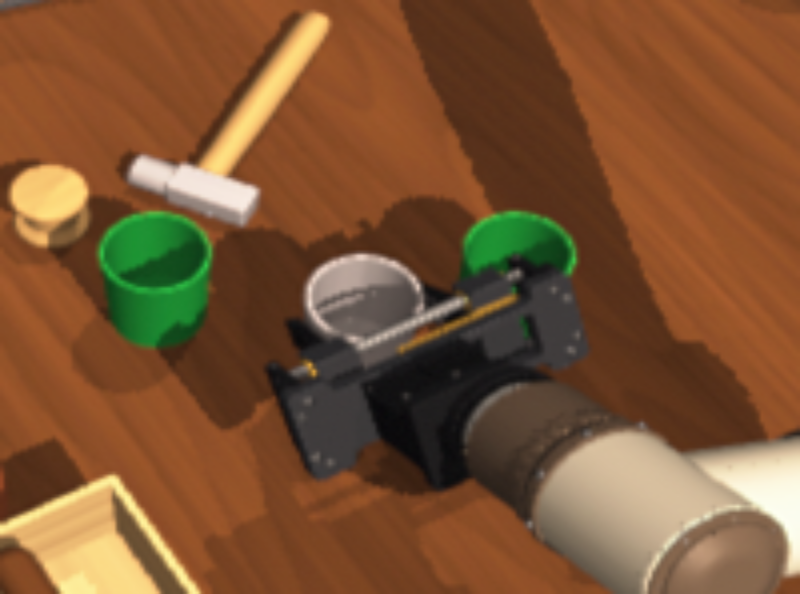

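drive_tool(
  series=[
    [[0,0,-0.06,0,0,0,255],[0,0,-0.12,0,0,0,255],[0,0,-0.17,0,0,0,255],[0,0,-0.2,0,0,0,255],[0,0,-0.22,0,0,0,255],[0,0,-0.235,0,0,0,255],[0,0,-0.245,0,0,0,255],[0,0,-0.25,0,0,0,255],[0,0,-0.25,0,0,0,255],[0,0,-0.25,0,0,0,255]],
  ],
)

```text
time_s: 36.1
tcp_pos: [0.5964, 0.2199, 0.0609]
ee_rot: [[-0.0, -1.0, 0.0], [-0.498, -0.0, -0.867], [0.867, -0.0, -0.498]]
wrist_force: [0.0, 0.7, -2.0]
gripper_width: 0.762
```

```bash
python3 st.py; python3 - <<'E'
from h import *
im=r.capture("wrist")[:,:,::-1].copy();cv2.imwrite("pics/w12.png",im)
E
```

```text
[48.988, 51.808, -3.727, 34.718, -87.664, -68.197] [0.5964, 0.2199, 0.0609] [ 0.03277709  0.6700257  -1.95320319] [ 2.21588372  0.11299123 -0.00880203] 0.7617255873356036
push 0.08205069500182406 travel 0.06517059743943042
```

View pics/w12.png

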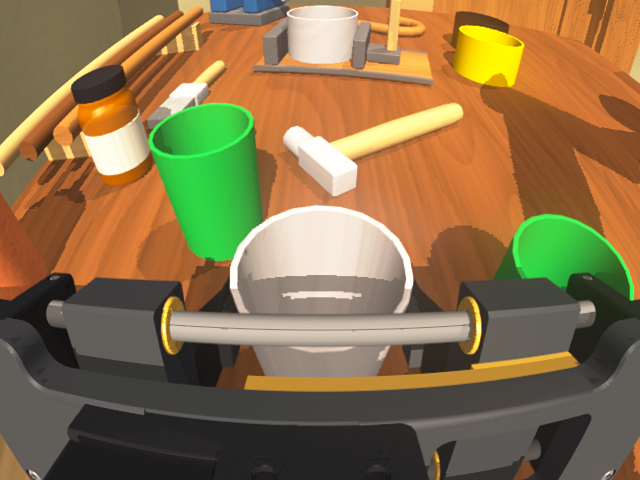

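drive_tool(
  series=[
    [[0,0,-0.008,0,0,0,255],[0,0,-0.016,0,0,0,255],[0,0,-0.022,0,0,0,255],[0,0,-0.026,0,0,0,255],[0,0,-0.026,0,0,0,255],[0,0,-0.026,0,0,0,255],[0,0,-0.026,0,0,0,255],[0,0,-0.026,0,0,0,255],[0,0,-0.026,0,0,0,255],[0,0,-0.026,0,0,0,255]],
  ],
)

```text
time_s: 37.15
tcp_pos: [0.5963, 0.2197, 0.0571]
ee_rot: [[-0.0, -1.0, -0.0], [-0.498, 0.0, -0.867], [0.867, -0.0, -0.498]]
wrist_force: [-0.4, -0.5, 1.3]
gripper_width: 0.764
```

```bash
python3 st.py
```

```text
[48.985, 52.088, -3.788, 34.728, -87.427, -68.379] [0.5963, 0.2197, 0.0571] [-0.43534421 -0.46604619  1.3296321 ] [ 1.50810386  0.2320253  -0.04542568] 0.7640273867100474
push 0.3494219656213297 travel 0.06509360017354718
```

drive_tool(
  series=[
    [[0,0,0,0,0,0,0],[0,0,0,0,0,0,0],[0,0,0,0,0,0,0],[0,0,0,0,0,0,0],[0,0,0,0,0,0,0],[0,0,0,0,0,0,0],[0,0.04,0.025,0,0,0,0],[0,0.1,0.06,0,0,0,0],[0,0.2,0.12,0,0,0,0],[0,0.32,0.19,0,0,0,0]],
  ],
)

```text
time_s: 38.15
tcp_pos: [0.5963, 0.2686, 0.0859]
ee_rot: [[0.0, -1.0, -0.0], [-0.498, 0.0, -0.867], [0.867, 0.0, -0.498]]
wrist_force: [0.4, 0.9, 0.5]
gripper_width: 1.002
```

drive_tool(
  series=[
    [[0,0.1,0.06,0,0,0,0],[0,0.2,0.12,0,0,0,0],[0,0.32,0.19,0,0,0,0],[0,0.44,0.26,0,0,0,0],[0,0.55,0.34,0,0,0,0],[0,0.64,0.44,0,0,0,0],[0,0.7,0.56,0,0,0,0],[0,0.72,0.7,0,0,0,0],[0,0.72,0.85,0,0,0,0],[0,0.72,1,0,0,0,0]],
  ],
)

```text
time_s: 39.15
tcp_pos: [0.596, 0.3763, 0.2369]
ee_rot: [[0.0, -1.0, 0.0], [-0.498, -0.001, -0.867], [0.867, -0.0, -0.498]]
wrist_force: [-1.0, -0.2, -0.1]
gripper_width: 1.002
```

```bash
python3 st.py; python3 - <<'E'
from h import *
im=r.capture("wrist")[:,:,::-1].copy();cv2.imwrite("pics/w13.png",im)
o=r.capture("scene")[:,:,::-1];cv2.imwrite("pics/sc13.png",o)
E
```

```text
[56.004, 52.81, 26.219, 32.303, -114.794, -56.555] [0.596, 0.3763, 0.2369] [-0.99202638 -0.21885026 -0.12098816] [1.80041822 0.13160805 0.02921137] 1.0021245060324202
push 0.94012413325878 travel 0.03810138607574742
```

View pics/w13.png

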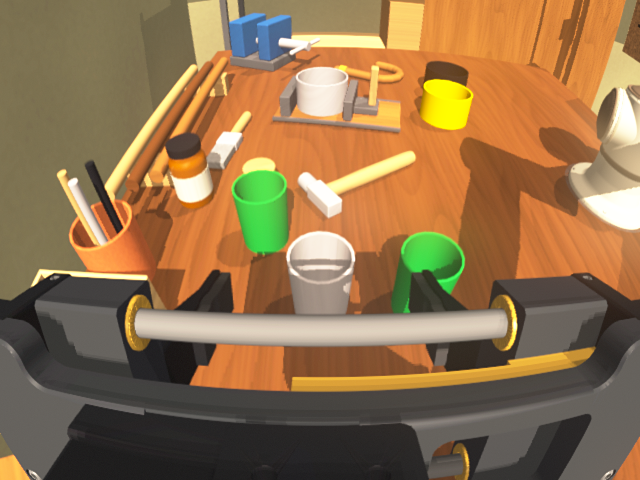

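View pics/sc13.png

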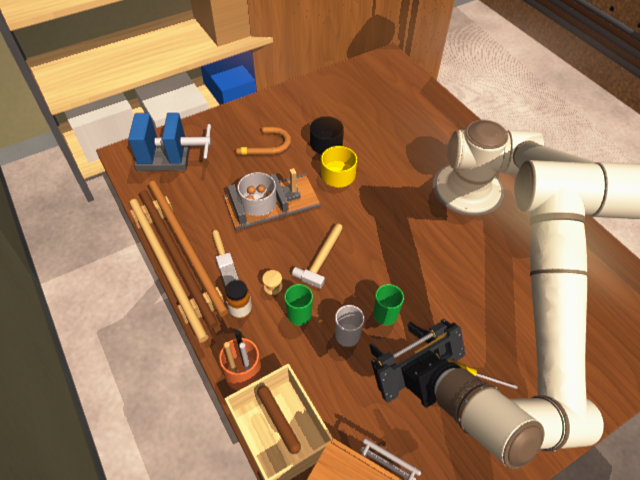

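```bash
python3 - <<'E'
import cv2,numpy as np
a=cv2.imread("pics/sc13.png");b=cv2.imread("pics/scene0.png")
c1=cv2.resize(a[160:235,215:325],None,fx=7,fy=7,interpolation=cv2.INTER_CUBIC);cv2.imwrite("pics/f1.png",c1)
c2=np.hstack([cv2.resize(x[265:365,270:420],None,fx=2.6,fy=2.6) for x in(b,a)]);cv2.imwrite("pics/f2.png",c2)
E
python3 - <<'E'
from h import *
r.capture("scene")
rects=[]
for q in("cup","tin","ball0","mallet","spool"):
    for d in r.silhouettes("scene",q):print(q,round(d["confidence"],2),np.round(d["rect"]).astype(int))
c=[ (circ(.032,0),circ(.035,.095)) ]
P=np.r_[circ(.032,0),circ(.035,.095)];T=np.r_[circ(.055,.012),circ(.055,.082)]
print("model cup",rect("scene",P+[.596,.235,0]).round(),"tin",rect("scene",T+[.595,-.2697,0]).round())
a=r.capture("scene").astype(int);b=np.load("im_scene.npy")[:,:,::-1].astype(int)
d=np.abs(a-b).max(2)>60;d[:, 360:]=0
n,l,s,_=cv2.connectedComponentsWithStats(d.astype(np.uint8))
print([x.tolist() for x in s[1:] if x[4]>15])
E
```

```text
cup 0.93 [370 285 405 322]
cup 0.67 [334 308 364 348]
cup 0.58 [286 282 311 327]
cup 0.18 [228 276 253 319]
tin 0.88 [320 142 360 186]
tin 0.69 [237 173 276 218]
tin 0.68 [313 116 346 154]
ball0 0.6 [260 181 262 194]
ball0 0.38 [238 128 291 154]
ball0 0.3 [225 166 320 230]
mallet 0.69 [293 223 343 288]
mallet 0.5 [224 279 253 319]
spool 0.82 [263 270 282 295]
model cup [336. 305. 365. 347.] tin [238. 173. 277. 216.]
[[256, 0, 78, 65, 1927], [286, 0, 8, 8, 26], [215, 52, 16, 10, 88], [211, 74, 26, 29, 268], [187, 85, 32, 30, 512], [302, 166, 6, 13, 44], [290, 168, 22, 30, 243], [259, 170, 25, 10, 71], [237, 173, 39, 43, 578], [270, 181, 19, 33, 247], [289, 199, 11, 10, 83], [352, 298, 8, 8, 20], [339, 314, 15, 6, 18], [303, 318, 57, 42, 972], [345, 319, 7, 5, 25], [348, 357, 12, 18, 86]]
```

```bash
python3 - <<'E'
from station import r
print(r.finish_job())
E
```

```text
the job is handed in; nothing more can be done
None
```

The job is done and handed in at about 39.5 s of the 72 s allowed.

- **Clamping:** I gripped the wooden post and slid the jaw forward until the grey tin touched the fixed jaw. The push at release was 14.6 N, near the top of the 10–15 N range. After I let go, the pictures showed the tin standing between the two jaws.
- **Pouring:** I took the grey cup, not the green ones, from its left side with a tilted grasp and tipped it to about 140° over the tin. The wrist picture afterwards showed six balls in the tin and an empty cup.
- **Putting the cup back:** The cup stands upright where it came from. The wrist force went from −2.0 N to +1.3 N as it touched the bench, and the gripper then backed away clear of everything.

**Last checks:**
- The final cup and tin outlines agreed with their expected positions to within about 3 pixels.
- Comparing the left part of the first and last scene pictures, strong changes showed only at the holder and tin, around the cup (including shadow), and in the background near the arm's starting place. The right side, with the screwdriver and one green cup, was left out of that comparison.

**What disagreed or failed:**
- My finger travel for the jaw came to about 51 mm, against the 40 mm expected. I put this down to the push starting before the fingers had closed on the post, so I relied on the force and the pictures instead.
- The ball detector did not find the six balls one by one in the final scene view, so that count comes only from the wrist picture.
- I could not view the last two enlarged crops because the limit of 40 pictures was reached.

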